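Change the glass cells in a clamshell measuring bay

ROBOT

A 7-joint arm with a two-finger parallel gripper is mounted at the origin on the work surface. World frame = base frame: x ahead of the robot, y to its left, z up, the work surface at z = 0. Lengths are in m, angles in rad, forces in N, time in s.
With the tool pointing down it reaches from about 0.35 to 0.9 m from the base axis. Payload 19.9 kg.
Tool frame: the origin (TCP) lies on the centre line of the jaws, within the pads' length; the fingertips stand env.nose_length ahead of it and the grasp point (between the pads) is the TCP (env.nose_length is the distance from the TCP to the fingertips, in m); z points along the fingers, y is the line along which they close (so a half turn about z gives the same grasp; the last joint's range is limited). The gripper opens to 94 mm and grips with 3 to 60 N. Pads are 16 mm wide; open, the fingers measure 119 mm over their backs; the gripper's body (75 mm by 177 mm) begins 78 mm behind the grasp point.
Start: joints at [1.167, 0.417, -0.01, 1.614, 0.005, 1.111, -0.053], TCP at [0.222, -0.584, 0.224] pointing down, gripper open.
Joint ranges: [-2.81, 2.81], [-0.39, 2.02], [-1.27, 1.25], [0.06, 2.57], [-1.19, 4.33], [0.19, 2], [-2.82, 2.82]. Speed limits (rad/s): [1.89, 1.89, 2.39, 2.39, 3.01, 3.01, 3.01].

INTERFACE

Orientations are given as a unit quaternion [x, y, z, w].
In Python, from workcell import telemetry, cams, env gives the robot as it stands. The module is installed in compiled form; this text tells all that it offers.
- The arm moves only by the tool step_arm, never from a script. Its argument "commands" is a list of rows, each a list of 7 numbers: the shift along the tool's x, y, z in cm, then the turn, a rotation vector about the tool's x, y, z in rad, then the finger opening in cm, from 0 to 9.4. In form: [[dx, dy, dz, wx, wy, wz, hand], ...]. A call has 1 to 5 rows; each row shifts and turns the commanded pose from where the row before left it, along the tool's axes as they then stand; what a row does not reach is not made up. A row lasts 1/8 s, in which the tool goes at most 62.5 mm and 10.7 degrees, less where a joint would pass 70% of its speed; a pose out of reach is approached as far as the arm can. A call is refused whole if a number of a shift passes 6.25 or a number of a turn 0.188, either way. A call with a gripper value outside its range is refused whole. The fingers move at their own pace and stop on an object; "grip_force" is the grip in N (left out, the last holds). Time passes only in rows, so rows that do not move let the fingers close. It gives the time, the measured TCP pose, the force, the opening and the grip force at its end, in the units of the state.
- telemetry.get_state(): the state, without advancing time (a new reading comes with each control period).
- cams.read_camera(name): name is "scene" or "side" or "wrist"; returns a dict with "img" (480x640x3 uint8, red, green, blue), "fx", "fy", "cx", "cy" (pixels), "k1" (the pictures are not rectified: a ray, as slopes to the right and down, at radius r is drawn at 1 + k1 r^2 times it, then the intrinsics apply), "rvec" (rotation vector, rad) and "tvec" (3), from world to camera coordinates, as OpenCV has them; the wrist camera has in their place "T_tool_cam" (4x4, takes a point from camera to tool coordinates, whose origin is the TCP and whose axes are the flange's). Camera axes: x right, y down, z forward; pixel columns grow to the right and rows downward; lengths in m; the calibration is good to about 2 mm. A picture is of the moment at which its call begins: read the wrist's pose just before it. There is no depth.
- env.job_done(): hands the job in; it is judged then, once.
The state is a dict: "time_s": time; "joints": joint angles; "dq": joint speeds; "joint_torque": joint torques, N m; "ee_pos": TCP position; "tcp_rot": TCP orientation; "contact_force": force on the tool from outside, world axes, zero at the start; "moment": the same for the moment, N m; "width": finger opening in m; "grasp_force": force on a finger pad.
Only numpy, scipy, OpenCV 4.12 (cv2) and the standard library are available. Lean on these libraries where they do the work, as an engineer would, in place of code of your own. Each camera call takes 0.05 s, during which the arm holds its last target. There are 200 camera calls.

TASK

Press the green button so the bay's lid springs right open, take every used cell (orange cap) out of the bay and stand it upright in the white tray, and stand each fresh cell (blue cap) from the bench upright and fully down in a pocket of its own. Then push the lid shut until it latches. The cells are thin glass, so grip them gently, and leave everything else on the bench where it is.

Things in the scene. Friction and masses are not known exactly. Their poses are not given: they have to be found in the camera images.
- bay: navy clamshell measuring bay fixed to the bench, 316 mm (its x) x 134 mm (its y), origin at the centre of its underside, z up. White bed inside, top at z = 26 mm, with three pockets in a row along x, 85 mm apart. The lid's hinge runs along x on the +y side; a ledge with the green release button (100 mm wide, y -66 to -151 mm, top at z = 30 mm) sticks out on the -y side
- pocket0 (a point): centre of the floor of pocket 0: a recess 44 mm (along the bay's x) by 80 mm (along the bay's y), 6 mm deep, floor at z = 20 mm above the bench; axes as the bay's. A cell stands in it with its length along the bay's y
- pocket1 (a point): centre of the floor of pocket 1: a recess 44 mm (along the bay's x) by 80 mm (along the bay's y), 6 mm deep, floor at z = 20 mm above the bench; axes as the bay's. A cell stands in it with its length along the bay's y
- pocket2 (a point): centre of the floor of pocket 2: a recess 44 mm (along the bay's x) by 80 mm (along the bay's y), 6 mm deep, floor at z = 20 mm above the bench; axes as the bay's. A cell stands in it with its length along the bay's y
- lid (a joint): angle of the clamshell lid, rad: 0 shut, 1.5 at its open stop. Clear top, navy sides, 310 x 128 x 52 mm, 0.4 kg. A spring pushes it open; a latch at the middle of its front edge holds it shut until the release button is pressed, then it swings up to the stop by itself in about 1.5 s. Pushed right down again it snaps and stays shut, within 0.02 rad
- lid_hinge (a point): middle of the lid's hinge axis, fixed to the bay at its y = 68 mm, z = 30 mm; axes as the bay's; the axis lies along the bay's x. To shut the lid, push its outer face about this axis: 3 to 6 N near the front edge; at about 0.07 rad it meets the sprung latch, gives way under about 6 N (the button dips meanwhile) and snaps home
- lid_edge (a point): middle of the lid's outer top front edge, on the lid: when shut, 133 mm to -y of the hinge axis and 52 mm above it; when open, about 0.17 m above the bench. Its z axis is the outward normal of the lid's flat outer face, which runs back 128 mm from here along its +y axis
- release (a joint): travel of the release button, m: 0 up, 0.006 fully down; pressed straight down, spring-loaded, 3 N half way, 5 N at full travel, springs back by itself; the lid is freed at about 3 mm
- release_top (a point): centre of the top of the green release button, 32 mm across, 48 mm above the bench when up; bay y = -118 mm; moves with the button
- tray: white open return tray fixed on the bench, outside 250 (x) x 110 (y) x 25 mm tall, walls and floor 4 mm thick; origin at the centre of its underside. Three cells fit side by side along its x with their length along its y
- fresh0: fresh glass measuring cell with a blue cap: block 70 (x) x 36 (y) x 48 mm tall, 0.12 to 0.2 kg, standing on the bench at the start; origin at the centre of its underside, x along its length, z up. The glass cracks if the fingers press on it with more than 80 N in all (both pads added): grip at 20 to 30 N a pad. None all run long if this cell is absent
- fresh1: fresh glass measuring cell with a blue cap: block 70 (x) x 36 (y) x 48 mm tall, 0.12 to 0.2 kg, standing on the bench at the start; origin at the centre of its underside, x along its length, z up. The glass cracks if the fingers press on it with more than 80 N in all (both pads added): grip at 20 to 30 N a pad. None all run long if this cell is absent
- fresh2: fresh glass measuring cell with a blue cap: block 70 (x) x 36 (y) x 48 mm tall, 0.12 to 0.2 kg, standing on the bench at the start; origin at the centre of its underside, x along its length, z up. The glass cracks if the fingers press on it with more than 80 N in all (both pads added): grip at 20 to 30 N a pad. None all run long if this cell is absent
- used0: used amber glass measuring cell with an orange cap: block 70 (x) x 36 (y) x 48 mm tall, 0.12 to 0.2 kg, standing in a pocket at the start under the shut lid; origin at the centre of its underside, x along its length, z up. The glass cracks if the fingers press on it with more than 80 N in all (both pads added): grip at 20 to 30 N a pad. None all run long if this cell is absent
- used1: used amber glass measuring cell with an orange cap: block 70 (x) x 36 (y) x 48 mm tall, 0.12 to 0.2 kg, standing in a pocket at the start under the shut lid; origin at the centre of its underside, x along its length, z up. The glass cracks if the fingers press on it with more than 80 N in all (both pads added): grip at 20 to 30 N a pad. None all run long if this cell is absent
- used2: used amber glass measuring cell with an orange cap: block 70 (x) x 36 (y) x 48 mm tall, 0.12 to 0.2 kg, standing in a pocket at the start under the shut lid; origin at the centre of its underside, x along its length, z up. The glass cracks if the fingers press on it with more than 80 N in all (both pads added): grip at 20 to 30 N a pad. None all run long if this cell is absent
- beaker: bystander: glass beaker, 64 mm across, 85 mm tall; origin at the centre of its underside; leave alone
- amber_bottle: bystander: amber bottle, 70 mm across, 150 mm tall; origin at the centre of its underside; leave alone
- jar: bystander: white jar with black cap, 72 mm across, 90 mm tall; origin at the centre of its underside; leave alone
- wash_bottle: bystander: white bottle with red cap, 68 mm across, 160 mm tall; origin at the centre of its underside; leave alone
- tip_box: bystander: blue box 115 x 80 x 60 mm; origin at the centre of its underside; leave alone
- spatula: bystander: spatula lying on the bench near the robot; leave alone
- cup: bystander: small white cup, 60 mm across, 60 mm tall; origin at the centre of its underside; leave alone
Things that resemble listed ones, but are neither listed nor needed, are in the scene too. Leave any pink or turquoise look-alike of the fresh0 alone. Leave any pink look-alike of the fresh2 alone.

How it is judged:
On the way, in this order (a step that is already met when the one before it is completed fails the run):
1. the lid has sprung open to its stop (value of joint lid above 1.4 rad), for 0.2 s.
2. with the lid open, no used cell is left in the bay and every fresh cell stands in a pocket (value of joint lid above 1.2 rad and ((horizontal distance between fresh0 and pocket0 below 0.01 m and z of fresh0 in the frame of pocket0 below 0.004 m) or (horizontal distance between fresh0 and pocket1 below 0.01 m and z of fresh0 in the frame of pocket1 below 0.004 m) or (horizontal distance between fresh0 and pocket2 below 0.01 m and z of fresh0 in the frame of pocket2 below 0.004 m)) and angle between each of fresh0, fresh1, fresh2's own z axis and vertical below 0.08 rad and linear speed of each of fresh0, fresh1, fresh2, used0, used1, used2 below 0.02 m/s and ((horizontal distance between fresh1 and pocket0 below 0.01 m and z of fresh1 in the frame of pocket0 below 0.004 m) or (horizontal distance between fresh1 and pocket1 below 0.01 m and z of fresh1 in the frame of pocket1 below 0.004 m) or (horizontal distance between fresh1 and pocket2 below 0.01 m and z of fresh1 in the frame of pocket2 below 0.004 m)) and ((horizontal distance between fresh2 and pocket0 below 0.01 m and z of fresh2 in the frame of pocket0 below 0.004 m) or (horizontal distance between fresh2 and pocket1 below 0.01 m and z of fresh2 in the frame of pocket1 below 0.004 m) or (horizontal distance between fresh2 and pocket2 below 0.01 m and z of fresh2 in the frame of pocket2 below 0.004 m)) and x of used0 in the frame of tray between -0.115 and 0.115 m and y of used0 in the frame of tray between -0.046 and 0.046 m and z of each of used0, used1, used2 in the frame of tray below 0.012 m and angle between each of used0, used1, used2's own z axis and vertical below 0.12 rad and x of used1 in the frame of tray between -0.115 and 0.115 m and y of used1 in the frame of tray between -0.046 and 0.046 m and x of used2 in the frame of tray between -0.115 and 0.115 m and y of used2 in the frame of tray between -0.046 and 0.046 m), for 0.2 s.
At the end, for the whole second after the job is handed in: The lid is shut and latched (within 0.04 rad); every fresh cell stands upright (within 0.08 rad) and at rest on the floor of a pocket, within 10 mm of its centre; every used cell stands upright (within 0.12 rad) and at rest on the floor of the tray (value of joint lid below 0.04 rad and ((horizontal distance between fresh0 and pocket0 below 0.01 m and z of fresh0 in the frame of pocket0 below 0.004 m) or (horizontal distance between fresh0 and pocket1 below 0.01 m and z of fresh0 in the frame of pocket1 below 0.004 m) or (horizontal distance between fresh0 and pocket2 below 0.01 m and z of fresh0 in the frame of pocket2 below 0.004 m)) and angle between each of fresh0, fresh1, fresh2's own z axis and vertical below 0.08 rad and linear speed of each of fresh0, fresh1, fresh2, used0, used1, used2 below 0.02 m/s and ((horizontal distance between fresh1 and pocket0 below 0.01 m and z of fresh1 in the frame of pocket0 below 0.004 m) or (horizontal distance between fresh1 and pocket1 below 0.01 m and z of fresh1 in the frame of pocket1 below 0.004 m) or (horizontal distance between fresh1 and pocket2 below 0.01 m and z of fresh1 in the frame of pocket2 below 0.004 m)) and ((horizontal distance between fresh2 and pocket0 below 0.01 m and z of fresh2 in the frame of pocket0 below 0.004 m) or (horizontal distance between fresh2 and pocket1 below 0.01 m and z of fresh2 in the frame of pocket1 below 0.004 m) or (horizontal distance between fresh2 and pocket2 below 0.01 m and z of fresh2 in the frame of pocket2 below 0.004 m)) and x of used0 in the frame of tray between -0.115 and 0.115 m and y of used0 in the frame of tray between -0.046 and 0.046 m and z of each of used0, used1, used2 in the frame of tray below 0.012 m and angle between each of used0, used1, used2's own z axis and vertical below 0.12 rad and x of used1 in the frame of tray between -0.115 and 0.115 m and y of used1 in the frame of tray between -0.046 and 0.046 m and x of used2 in the frame of tray between -0.115 and 0.115 m and y of used2 in the frame of tray between -0.046 and 0.046 m); the robot touches nothing.
It fails at once if a glass cell is pressed by the fingers with more than 80 N in all (contact force between the fingers and fresh0 above 80 N or contact force between the fingers and fresh1 above 80 N or contact force between the fingers and fresh2 above 80 N or contact force between the fingers and used0 above 80 N or contact force between the fingers and used1 above 80 N or contact force between the fingers and used2 above 80 N).
It fails at once if a bystander is moved more than 5 cm or knocked over (distance of any of beaker, amber_bottle, jar, wash_bottle, tip_box, spatula, cup from where it was at the start of the episode above 0.05 m or angle between any of beaker, amber_bottle, jar, wash_bottle, tip_box, cup's own z axis and vertical above 0.7 rad).
Of used0, used1, used2 only 2 to 3 are there at a start; the rules pass over those that are not, and their reading is None.
Of fresh0, fresh1, fresh2 only 2 to 3 are there at a start; the rules pass over those that are not, and their reading is None.
At some moment in a run one of fresh0, fresh1, fresh2 may be knocked a few centimetres aside while the robot is not near it.
It also fails if it takes over 208 s, if anything falls off the work surface, if the arm or the gripper's body presses on something with over 40 N, if the wrist force passes 120 N, or if a joint passes its speed limit or range.

## Working session

There is one attempt and no reset: what is moved stays moved. The work goes in short steps, Python scripts to look and compute and a tool call to move; the robot and the scene stay as the last step left them, time stands still between calls to the robot, and variables do not carry over. Pictures are saved under pics/ and viewed, at most 14 in all, crops included, and the job is handed in when it is done.

Besides the shell and the picture viewer there is one more tool, called after "Emit:" by a JSON object that holds its "method" and its "body". step_arm: Moves the arm, as the interface text tells. Its arguments: {"type":"object","properties":{"commands":{"type":"array"},"grip_force":{"type":"number"}},"required":["commands"]}

```bash
mkdir -p pics
cat > h.py <<'E'
import numpy as np, cv2
from scipy.spatial.transform import Rotation as R
from workcell import telemetry, cams, env
def cam(name):
    s=telemetry.get_state(); c=cams.read_camera(name)
    if name=='wrist':
        T=np.eye(4); T[:3,:3]=R.from_quat(s['tcp_rot']).as_matrix(); T[:3,3]=s['ee_pos']
        W=T@np.array(c['T_tool_cam'])
    else:
        Rm=R.from_rotvec(np.ravel(c['rvec'])).as_matrix(); W=np.eye(4); W[:3,:3]=Rm.T; W[:3,3]=-Rm.T@np.ravel(c['tvec'])
    c['W']=W; return c
def ray(c,u,v):
    K=np.array([[c['fx'],0,c['cx']],[0,c['fy'],c['cy']],[0,0,1.]])
    p=cv2.undistortPoints(np.array([[[u,v]]],float),K,np.array([c['k1'],0,0,0.]))[0,0]
    return c['W'][:3,3], c['W'][:3,:3]@np.array([p[0],p[1],1])
def onz(c,u,v,z):
    o,d=ray(c,u,v); return o+d*(z-o[2])/d[2]
def proj(c,P):
    K=np.array([[c['fx'],0,c['cx']],[0,c['fy'],c['cy']],[0,0,1.]])
    M=np.linalg.inv(c['W'])
    return cv2.projectPoints(np.array(P,float).reshape(-1,3),cv2.Rodrigues(M[:3,:3])[0],M[:3,3],K,np.array([c['k1'],0,0,0.]))[0][:,0]
def save(c,n): cv2.imwrite('pics/'+n+'.png',c['img'][:,:,::-1])
E
python3 - <<'E'
from h import *
for n in('scene','side','wrist'):
    c=cam(n); save(c,n+'0'); print(n,c['W'].round(3).tolist(),c['fx'],c['k1'])
print(env.nose_length, telemetry.get_state())
a=[cv2.imread(f'pics/{n}0.png') for n in('scene','side')]
E
```

```text
scene [[0.66, 0.605, -0.445, 1.202], [0.751, -0.53, 0.394, -0.519], [0.003, -0.595, -0.804, 1.184], [0.0, 0.0, 0.0, 1.0]] 496.06947984587947 -0.09902857376911565
side [[-0.997, -0.053, 0.061, 0.478], [-0.08, 0.773, -0.63, 1.014], [-0.013, -0.632, -0.775, 1.287], [0.0, 0.0, 0.0, 1.0]] 566.1317495735838 0.004626162316549968
wrist [[0.355, -0.911, -0.213, 0.283], [-0.935, -0.345, -0.081, -0.561], [0.0, 0.228, -0.974, 0.384], [0.0, 0.0, 0.0, 1.0]] 349.00812533289536 -0.07042053107788727
0.019 {'time_s': 0.15, 'joints': array([ 1.1664767 ,  0.41787375, -0.01029634,  1.61398002,  0.00471425,
        1.11073007, -0.05300648]), 'dq': array([-1.08520318e-05, -1.93319037e-03, -2.17266822e-04, -1.32860990e-03,
       -2.03425528e-03,  1.19332481e-03,  4.50868564e-04]), 'joint_torque': array([-8.63679202e-05, -8.51534271e+01,  6.38880227e-01, -4.26130271e+01,
       -4.88067116e-02,  1.73098210e-02, -3.87001808e-05]), 'ee_pos': array([ 0.22171441, -0.5840763 ,  0.22396949]), 'tcp_rot': array([ 9.83590093e-01,  1.80417000e-01, -1.33563374e-04, -4.65295245e-04]), 'contact_force': array([-0.37441979,  1.30073822,  0.34638735]), 'moment': array([-0.05853935, -0.04257393, -0.01180647]), 'grasp_force': 0.0, 'width': 0.09404003411625504}
```

View pics/scene0.png

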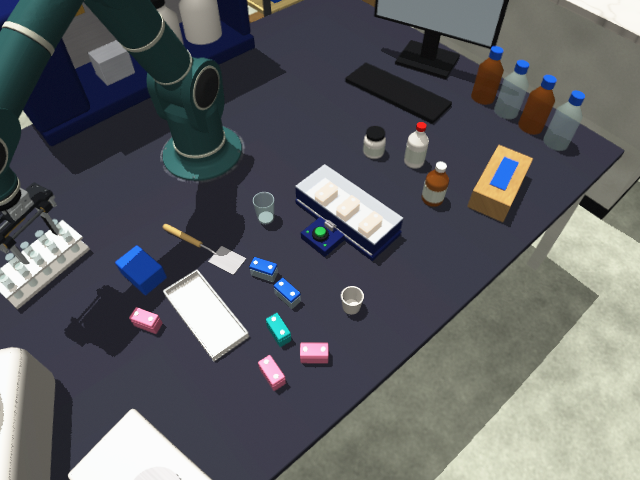

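View pics/side0.png

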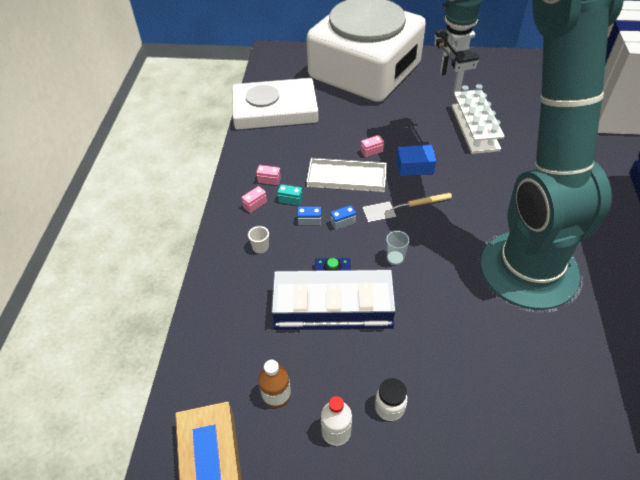

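The scene shows two blue-capped fresh cells at scene px (263,268) and (288,290), with pink cells at (145,320), (314,353), (272,372) and a turquoise one at (279,328) as look-alikes. The green button is at (320,233), the tray at (205,313), and the beaker stands near the button at (263,208). Next I'll compute rough positions.

Run:
```python
from h import *
c=cam('scene'); d=cam('side')
def s(n,a,b,z): print(n,onz(c,*a,z).round(3),onz(d,*b,z).round(3))
s('button',(320,232),(333,263),.048)
s('freshA',(264,265),(343,213),.048)
s('freshB',(288,288),(309,211),.048)
for n,a,b in (('t1',(197,271),(386,187)),('t2',(165,289),(383,162)),('t3',(215,358),(310,160)),('t4',(247,337),(308,187))): s(n,a,b,.025)
for n,a,b in (('lidFR',(296,183),(275,274)),('lidR',(325,166),(392,274)),('l3',(402,217),(393,310)),('l4',(374,237),(274,310))): s(n,a,b,.082)
s('beaker',(265,217),(397,262),.0); s('cup',(352,305),(260,248),0); s('wb',(416,162),(338,438),0);s('amb',(434,200),(276,400),0);s('jar',(374,153),(391,413),0)
s('tip',(141,270),(417,160),.06)
print(telemetry.get_state()['time_s'])
```

```text
button [0.557 0.05  0.048] [0.553 0.054 0.048]
freshA [ 0.541 -0.14   0.048] [ 0.537 -0.137  0.048]
freshB [ 0.641 -0.136  0.048] [ 0.639 -0.138  0.048]
t1 [ 0.421 -0.286  0.025] [ 0.41  -0.279  0.025]
t2 [ 0.412 -0.384  0.025] [ 0.421 -0.395  0.025]
t3 [ 0.667 -0.393  0.025] [ 0.662 -0.389  0.025]
t4 [ 0.673 -0.299  0.025] [ 0.656 -0.263  0.025]
lidFR [0.389 0.101 0.082] [0.702 0.127 0.082]
lidR [0.394 0.215 0.082] [0.392 0.106 0.082]
l3 [0.69  0.246 0.082] [0.389 0.219 0.082]
l4 [0.688 0.135 0.082] [0.689 0.24  0.082]
beaker [ 0.375 -0.014  0.   ] [ 0.373 -0.     0.   ]
cup [ 0.773 -0.024  0.   ] [ 0.775 -0.025  0.   ]
wb [0.52  0.514 0.   ] [0.507 0.525 0.   ]
amb [0.672 0.43  0.   ] [0.663 0.444 0.   ]
jar [0.397 0.437 0.   ] [0.386 0.456 0.   ]
tip [ 0.34  -0.408  0.06 ] [ 0.314 -0.372  0.06 ]
0.25
```

```bash
cat >> h.py <<'E'
def plan(x,y,z,psi,n,hand):
    """rows from current pose to target (tool down, tool-x at angle psi), linear in n rows, levelled"""
    s=telemetry.get_state(); p=np.array(s['ee_pos']); q=R.from_quat(s['tcp_rot'])
    g=R.from_euler('z',psi)*R.from_euler('x',np.pi)
    w=(q.inv()*g).as_rotvec()/n
    step=(np.array([x,y,z])-p)/n; rows=[]
    for i in range(n):
        d=q.inv().apply(step)*100; rows.append([round(float(t),2) for t in d]+[round(float(t),3) for t in w]+[hand]); q=q*R.from_rotvec(w)
    for i in range(0,n,5): print(rows[i:i+5])
E
python3 -c "
from h import *
plan(.55,-.2,.27,1.63,10,9.4)"
```

```text
[[4.43, -2.43, -0.46, -0.0, -0.0, -0.127, 9.4], [4.7, -1.85, -0.46, -0.0, -0.0, -0.127, 9.4], [4.9, -1.24, -0.46, -0.0, -0.0, -0.127, 9.4], [5.02, -0.61, -0.46, -0.0, -0.0, -0.127, 9.4], [5.05, 0.03, -0.46, -0.0, -0.0, -0.127, 9.4]]
[[5.01, 0.67, -0.46, -0.0, -0.0, -0.127, 9.4], [4.88, 1.3, -0.46, -0.0, -0.0, -0.127, 9.4], [4.68, 1.9, -0.46, -0.0, -0.0, -0.127, 9.4], [4.4, 2.48, -0.46, -0.0, -0.0, -0.127, 9.4], [4.05, 3.02, -0.46, -0.0, -0.0, -0.127, 9.4]]
```

Emit:
{"method": "step_arm", "body": {"commands": [[4.4,-2.4,-0.5,0,0,-0.127,9.4],[4.7,-1.9,-0.5,0,0,-0.127,9.4],[4.9,-1.2,-0.5,0,0,-0.127,9.4],[5.0,-0.6,-0.5,0,0,-0.127,9.4],[5.0,0,-0.5,0,0,-0.127,9.4]], "grip_force": 25}}

```text
time_s: 0.88
ee_pos: [0.3858, -0.3913, 0.2497]
tcp_rot: [0.877, 0.48, -0.0, 0.0]
contact_force: [1.0, -0.1, -0.2]
width: 0.094
grasp_force: 0.0
```

Emit:
{"method": "step_arm", "body": {"commands": [[5.0,0.7,-0.5,0,0,-0.127,9.4],[4.9,1.3,-0.5,0,0,-0.127,9.4],[4.7,1.9,-0.5,0,0,-0.127,9.4],[4.4,2.5,-0.5,0,0,-0.127,9.4],[4.0,3.0,-0.5,0,0,-0.127,9.4]]}}

```text
time_s: 1.5
ee_pos: [0.5499, -0.1996, 0.2747]
tcp_rot: [0.683, 0.73, -0.0, 0.0]
contact_force: [-0.6, -0.6, 0.1]
width: 0.094
grasp_force: 0.0
```

Emit:
{"method": "step_arm", "body": {"commands": [[0,0,0,0,0,0,9.4],[0,0,0,0,0,0,9.4]]}}

```text
time_s: 1.75
ee_pos: [0.5487, -0.2014, 0.2741]
tcp_rot: [0.685, 0.728, -0.0, -0.0]
contact_force: [-0.4, -0.9, 0.2]
width: 0.0939
grasp_force: 0.0
```

Run:
```python
from h import *
c=cam('wrist'); save(c,'w1'); np.save('w1.npy',c,allow_pickle=True)
s=telemetry.get_state();print(s['ee_pos'],s['tcp_rot'],s['joints'].round(2),s['time_s'])
h=cv2.cvtColor(c['img'],cv2.COLOR_RGB2HSV)
m=cv2.inRange(h,(105,150,100),(120,255,255)); 
for k in cv2.findContours(m,0,2)[0]:
    if cv2.contourArea(k)>150:
        r=cv2.minAreaRect(k); b=cv2.boxPoints(r)
        P=np.array([onz(c,*p,.048)[:2] for p in b]); e=P[1]-P[0],P[2]-P[1]
        l=max(e,key=np.linalg.norm)
        print('blue',np.round(r[0]),P.mean(0).round(4),[np.linalg.norm(x).round(3) for x in e],np.arctan2(l[1],l[0]).round(3))
```

```text
[ 0.54839464 -0.20189864  0.27418634] [ 6.85623364e-01  7.27956359e-01 -3.39088757e-04 -1.64595618e-04] [ 0.66  0.33 -0.45  1.65  0.15  1.2   0.23] 1.8
blue [142. 326.] [ 0.3357 -0.3502] [np.float64(0.034), np.float64(0.016)] 0.159
blue [406. 167.] [ 0.6388 -0.1398] [np.float64(0.069), np.float64(0.035)] 0.069
blue [314. 162.] [ 0.5372 -0.141 ] [np.float64(0.07), np.float64(0.036)] 0.485
blue [344.   5.] [0.5583 0.0186] [np.float64(0.088), np.float64(0.01)] 0.068
```

View pics/w1.png

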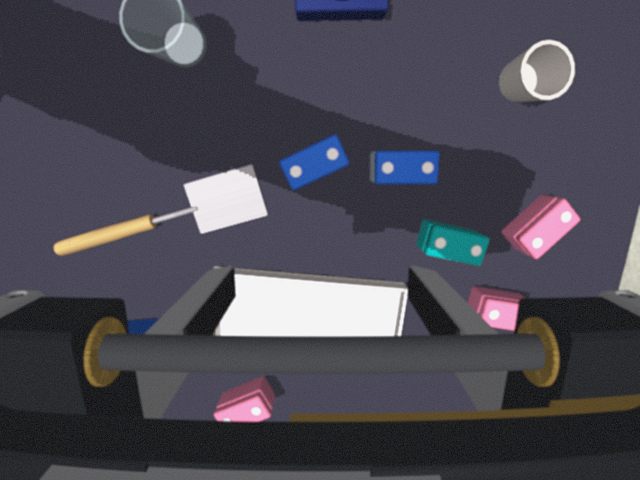

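Wrist view: fresh cells at px (314,162) and (406,167), with no third blue one. The tray's rear rim runs (218,268)–(407,286), and turquoise and pink look-alikes stay to the right. Next I go to the button, with the hand closed.

```bash
python3 -c "
from h import *
c=np.load('w1.npy',allow_pickle=True).item()
a=onz(c,218,268,.025);b=onz(c,407,286,.025);print(a,b,np.arctan2(*(b-a)[1::-1]))
plan(.555,.052,.13,1.639,6,0)"
```

```text
[ 0.42546814 -0.27586714  0.025     ] [ 0.66174265 -0.28530808  0.025     ] -0.03993625855697429
[[4.22, 0.36, 2.4, -0.0, 0.0, -0.001, 0], [4.22, 0.37, 2.4, -0.0, 0.0, -0.001, 0], [4.22, 0.38, 2.4, -0.0, 0.0, -0.001, 0], [4.22, 0.38, 2.4, -0.0, 0.0, -0.001, 0], [4.22, 0.39, 2.4, -0.0, 0.0, -0.001, 0]]
[[4.21, 0.39, 2.4, -0.0, 0.0, -0.001, 0]]
```

Emit:
{"method": "step_arm", "body": {"commands": [[4.2,0.4,2.4,0,0,0,0],[4.2,0.4,2.4,0,0,0,0],[4.2,0.4,2.4,0,0,0,0],[4.2,0.4,2.4,0,0,0,0],[4.2,0.4,2.4,0,0,0,0]]}}

```text
time_s: 2.42
ee_pos: [0.5557, 0.0097, 0.1538]
tcp_rot: [0.686, 0.728, -0.0, 0.0]
contact_force: [0.5, 0.4, 0.6]
width: 0.0472
grasp_force: 0.0
```

Emit:
{"method": "step_arm", "body": {"commands": [[4.2,0.4,2.4,0,0,0,0],[0,0,0,0,0,0,0],[0,0,0,0,0,0,0]]}}

```text
time_s: 2.8
ee_pos: [0.5575, 0.0507, 0.1306]
tcp_rot: [0.686, 0.728, -0.0, 0.0]
contact_force: [-0.1, -1.1, -0.0]
width: 0.0175
grasp_force: 0.0
```

Run:
```python
from h import *
print(telemetry.get_state()['ee_pos'],telemetry.get_state()['time_s'])
for n in('scene','side'):
    c=cam(n); h=cv2.cvtColor(c['img'],cv2.COLOR_RGB2HSV)
    m=cv2.inRange(h,(50,120,60),(75,255,255))
    for k in cv2.findContours(m,0,2)[0]:
        if cv2.contourArea(k)>20: r=cv2.boundingRect(k); (u,v),_=cv2.minEnclosingCircle(k); print(n,u,v,r,onz(c,u,v,.046))
c=cam('wrist'); save(c,'w2'); np.save('w2.npy',c,allow_pickle=True)
```

```text
[0.55747162 0.05069017 0.13059362] 2.8
scene 319.822021484375 231.2796630859375 (315, 227, 11, 10) [0.55359639 0.05278306 0.046     ]
side 332.3461608886719 262.4230651855469 (327, 258, 12, 11) [0.55519415 0.05006111 0.046     ]
```

View pics/w2.png

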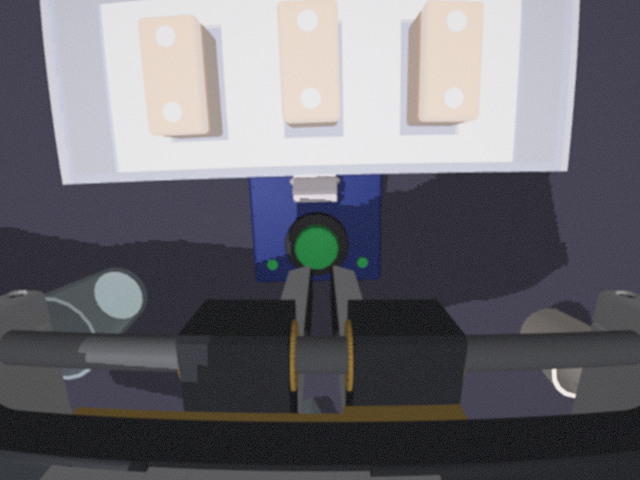

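Wrist view: three used cells under the lid at (175,75), (310,60) and (450,60). The button at (317,249) agrees with the other views at about (0.555, 0.052). Pressing it now.

Emit:
{"method": "step_arm", "body": {"commands": [[0.1,-0.2,3.0,0,0,0,0],[0,0,3.0,0,0,0,0],[0,0,0.5,0,0,0,0],[0,0,0.4,0,0,0,0],[0,0,0,0,0,0,0]]}}

```text
time_s: 3.58
ee_pos: [0.555, 0.0518, 0.0645]
tcp_rot: [0.685, 0.728, -0.001, 0.001]
contact_force: [-23.9, -5.9, 51.0]
width: 0.0002
grasp_force: 25.5
```

Emit:
{"method": "step_arm", "body": {"commands": [[0,0,-3,0,0,0,0],[-4,0,-5,0,0,0,0],[-5,0,-5,0,0,0,9.4],[0,0,0,0,0,0,9.4],[0,0,0,0,0,0,9.4]]}}

```text
time_s: 4.2
ee_pos: [0.5603, -0.03, 0.1847]
tcp_rot: [0.685, 0.728, 0.0, 0.0]
contact_force: [-0.7, 1.3, 0.7]
width: 0.0272
grasp_force: 0.0
```

Emit:
{"method": "step_arm", "body": {"commands": [[0,0,0,0,0,0,9.4],[0,0,0,0,0,0,9.4],[0,0,0,0,0,0,9.4],[0,0,0,0,0,0,9.4],[0,0,0,0,0,0,9.4]]}}

```text
time_s: 4.82
ee_pos: [0.5604, -0.03, 0.1844]
tcp_rot: [0.685, 0.729, -0.0, -0.0]
contact_force: [0.2, -0.2, -0.4]
width: 0.0771
grasp_force: 0.0
```

Emit:
{"method": "step_arm", "body": {"commands": [[0,0,0,0,0,0,9.4],[0,0,0,0,0,0,9.4],[0,0,0,0,0,0,9.4],[0,0,0,0,0,0,9.4],[0,0,0,0,0,0,9.4]]}}

```text
time_s: 5.45
ee_pos: [0.5605, -0.0301, 0.1844]
tcp_rot: [0.685, 0.729, -0.0, -0.0]
contact_force: [0.7, -0.0, -0.8]
width: 0.094
grasp_force: 0.0
```

Run:
```python
from h import *
s=telemetry.get_state();print(s['ee_pos'],s['tcp_rot'],s['time_s'])
c=cam('wrist'); save(c,'w3'); np.save('w3.npy',c,allow_pickle=True)
h=cv2.cvtColor(c['img'],cv2.COLOR_RGB2HSV)
m=cv2.inRange(h,(5,110,90),(22,255,255))
for k in cv2.findContours(m,0,2)[0]:
    if cv2.contourArea(k)>150:
        r=cv2.minAreaRect(k); b=cv2.boxPoints(r)
        P=np.array([onz(c,*p,.068)[:2] for p in b]); e=P[1]-P[0],P[2]-P[1]
        l=max(e,key=np.linalg.norm)
        print('or',np.round(r[0]),P.mean(0).round(4),[np.linalg.norm(x).round(3) for x in e],np.arctan2(l[1],l[0]).round(3))
```

```text
[ 0.56046595 -0.03007104  0.1844343 ] [ 6.84851908e-01  7.28682278e-01 -1.83182733e-06 -4.17444827e-05] 5.45
or [550. 355.] [ 0.7799 -0.1271] [np.float64(0.065), np.float64(0.017)] 1.768
or [ 92. 355.] [ 0.3552 -0.1526] [np.float64(0.016), np.float64(0.065)] -1.661
or [432.  12.] [0.6307 0.1469] [np.float64(0.038), np.float64(0.016)] 0.096
or [316.  11.] [0.5463 0.1407] [np.float64(0.035), np.float64(0.015)] 0.061
or [202.  18.] [0.4632 0.1325] [np.float64(0.038), np.float64(0.024)] 0.026
```

View pics/w3.png

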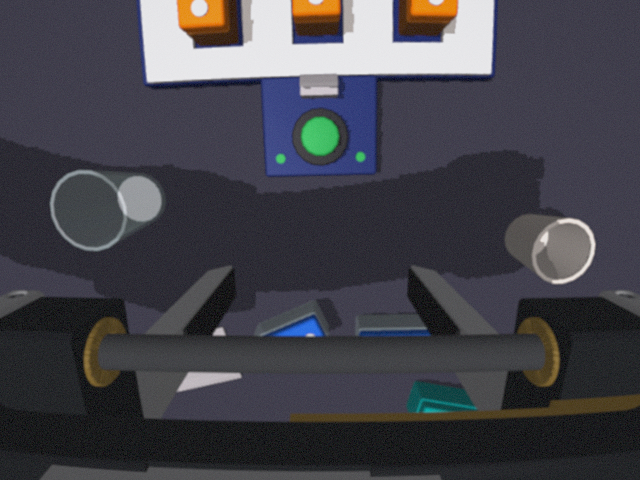

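Lid is open; orange caps at (205,15), (317,10) and (432,12), button at (320,136), bed front edge (147,83)–(493,75). I'll move over the bay to measure it.

Run:
```python
from h import *
c=np.load('w3.npy',allow_pickle=True).item()
h=cv2.cvtColor(c['img'],cv2.COLOR_RGB2HSV)
m=cv2.inRange(h,(50,120,60),(75,255,255))
k=max(cv2.findContours(m,0,2)[0],key=cv2.contourArea);(u,v),r=cv2.minEnclosingCircle(k)
print('btn',u,v,r,onz(c,u,v,.048))
a=onz(c,147,83,.026);b=onz(c,493,75,.026);print(a,b,np.linalg.norm(a-b),np.arctan2(*(b-a)[1::-1]))
a=onz(c,266,175,.03);b=onz(c,376,174,.03);print(a,b,np.linalg.norm(a-b),np.arctan2(*(b-a)[1::-1]))
plan(.55,.09,.27,1.639,4,6.5)
```

```text
btn 319.8260803222656 135.78260803222656 19.901796340942383 [0.55436527 0.05328864 0.048     ]
[0.40040156 0.09192563 0.026     ] [0.70194193 0.11726782 0.026     ] 0.3026034008969583 0.08384542267466329
[0.50840585 0.01768577 0.03      ] [0.60627582 0.02459098 0.03      ] 0.0981132582550056 0.070438214654655
[[3.01, -0.08, -2.14, -0.0, -0.0, -0.002, 6.5], [3.01, -0.07, -2.14, -0.0, -0.0, -0.002, 6.5], [3.01, -0.07, -2.14, -0.0, -0.0, -0.002, 6.5], [3.01, -0.06, -2.14, -0.0, -0.0, -0.002, 6.5]]
```

Emit:
{"method": "step_arm", "body": {"commands": [[3.0,-0.1,-2.1,0,0,0,6.5],[3.0,-0.1,-2.1,0,0,0,6.5],[3.0,-0.1,-2.1,0,0,0,6.5],[3.0,-0.1,-2.1,0,0,0,6.5],[0,0,0,0,0,0,6.5]]}}

```text
time_s: 6.12
ee_pos: [0.5492, 0.0919, 0.27]
tcp_rot: [0.684, 0.73, 0.001, 0.001]
contact_force: [-0.4, -0.2, -0.5]
width: 0.0651
grasp_force: 0.0
```

```bash
cat >> h.py <<'E'
def blobs(c,lo,hi,z,amin=150):
    h=cv2.cvtColor(c['img'],cv2.COLOR_RGB2HSV); out=[]
    for k in cv2.findContours(cv2.inRange(h,lo,hi),0,2)[0]:
        if cv2.contourArea(k)>amin:
            r=cv2.minAreaRect(k); b=cv2.boxPoints(r)
            P=np.array([onz(c,*p,z)[:2] for p in b]); e=P[1]-P[0],P[2]-P[1]
            l=max(e,key=np.linalg.norm)
            print(np.round(r[0]),P.mean(0).round(4),[float(np.linalg.norm(x).round(3)) for x in e],np.mod(np.arctan2(l[1],l[0]),np.pi).round(3))
ORANGE=((5,110,90),(22,255,255)); BLUE=((105,150,100),(120,255,255))
E
python3 - <<'E'
from h import *
s=telemetry.get_state();print(s['ee_pos'],s['tcp_rot'],s['time_s'])
c=cam('wrist'); save(c,'w4'); np.save('w4.npy',c,allow_pickle=True)
blobs(c,*ORANGE,.068)
E
```

```text
[0.54922631 0.09194923 0.26998323] [6.83621202e-01 7.29835879e-01 1.12609976e-03 6.11902029e-04] 6.125
[484. 357.] [ 0.7551 -0.0596] [0.086, 0.017] 1.732
[158. 357.] [ 0.3665 -0.0837] [0.016, 0.086] 1.525
[237. 148.] [0.4603 0.1616] [0.036, 0.069] 1.664
[405. 141.] [0.629  0.1791] [0.069, 0.038] 1.645
[320. 142.] [0.5436 0.1728] [0.036, 0.069] 1.679
```

View pics/w4.png

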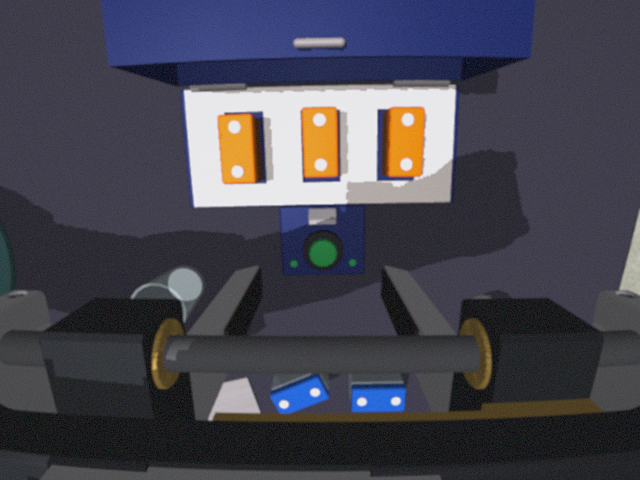

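Wrist view: the three used cells are well resolved at (237,148), (320,142) and (405,141), 36 x 69 mm as expected. Now the first pick.

```bash
cat >> h.py <<'E'
def route(*wp):
    s=telemetry.get_state(); p=np.array(s['ee_pos']); q=R.from_quat(s['tcp_rot'])
    print('at',p.round(4),'t',round(s['time_s'],2))
    for x,y,z,psi,n,hand in wp:
        g=R.from_euler('z',psi)*R.from_euler('x',np.pi)
        w=(q.inv()*g).as_rotvec()/n; t=np.array([x,y,z]); step=(t-p)/n; rows=[]
        for i in range(n):
            d=q.inv().apply(step)*100; rows.append([float(round(v,1)) for v in d]+[float(round(v,2)) for v in w]+[hand]); q=q*R.from_rotvec(w)
        p=t; q=g; print(str(rows).replace('-0.0,','0,'))
E
python3 - <<'E'
from h import *
route((.4603,.1625,.13,1.655,4,6.0),(.4603,.1625,.054,1.655,2,6.0))
E
```

```text
at [0.5491 0.0901 0.2689] t 6.17
[[1.9, -2.1, 3.5, 0.0, 0.0, -0.01, 6.0], [2.0, -2.1, 3.5, 0.0, 0.0, -0.01, 6.0], [2.0, -2.1, 3.5, 0.0, 0.0, -0.01, 6.0], [2.0, -2.1, 3.5, 0.0, 0.0, -0.01, 6.0]]
[[0.0, 0, 3.8, 0.0, 0.0, 0.0, 6.0], [0.0, 0, 3.8, 0.0, 0.0, 0.0, 6.0]]
```

Emit:
{"method": "step_arm", "body": {"commands": [[2.0,-2.1,3.5,0,0,0,6.0],[2.0,-2.1,3.5,0,0,-0.01,6.0],[2.0,-2.1,3.5,0,0,0,6.0],[2.0,-2.1,3.5,0,0,-0.01,6.0],[0,0,0,0,0,0,6.0]]}}

```text
time_s: 6.8
ee_pos: [0.4574, 0.1633, 0.1261]
tcp_rot: [0.677, 0.736, -0.002, -0.001]
contact_force: [1.3, 0.4, 1.3]
width: 0.06
grasp_force: 0.0
```

```bash
python3 -c "
from h import *
route((.4603,.1625,.054,1.655,3,6.0))"
```

```text
at [0.4574 0.1633 0.1261] t 6.8
[[0, 0.1, 2.4, 0, 0.0, 0, 6.0], [0, 0.1, 2.4, 0, 0.0, 0, 6.0], [0, 0.1, 2.4, 0, 0.0, 0, 6.0]]
```

Emit:
{"method": "step_arm", "body": {"commands": [[0,0.1,2.4,0,0,0,6.0],[0,0.1,2.4,0,0,0,6.0],[0,0.1,2.4,0,0,0,6.0],[0,0,0,0,0,0,6.0]]}}

```text
time_s: 7.3
ee_pos: [0.4628, 0.1627, 0.0556]
tcp_rot: [0.678, 0.735, -0.001, -0.001]
contact_force: [-0.1, -0.7, 0.1]
width: 0.06
grasp_force: 0.0
```

Emit:
{"method": "step_arm", "body": {"commands": [[0,0,0,0,0,0,3.0],[0,0,0,0,0,0,3.0],[0,0,0,0,0,0,3.0],[0,0,0,0,0,0,3.0],[0,0,0,0,0,0,3.0]], "grip_force": 25}}

```text
time_s: 7.92
ee_pos: [0.4632, 0.1639, 0.0572]
tcp_rot: [0.678, 0.735, 0.0, 0.0]
contact_force: [-2.1, -2.3, 9.4]
width: 0.0356
grasp_force: 25.0
```

```bash
python3 -c "
from h import *
x=.541-.072*np.cos(.04); y=-.336+.072*np.sin(.04)
route((.457,.162,.2,1.65,3,3),(x,y,.2,1.53,10,3),(x,y,.075,1.53,3,3))"
```

```text
at [0.4632 0.1639 0.0572] t 7.92
[[0, -0.2, -4.8, 0.0, 0.0, 0.0, 3], [0, -0.2, -4.8, 0.0, 0.0, 0.0, 3], [0, -0.2, -4.8, 0.0, 0.0, 0.0, 3]]
[[-4.9, -0.3, 0, 0, 0, 0.01, 3], [-4.9, -0.2, 0, 0, 0, 0.01, 3], [-5.0, -0.2, 0, 0, 0, 0.01, 3], [-5.0, -0.1, 0, 0, 0, 0.01, 3], [-5.0, 0, 0, 0, 0, 0.01, 3], [-5.0, 0.0, 0.0, 0, 0, 0.01, 3], [-5.0, 0.1, 0.0, 0, 0, 0.01, 3], [-5.0, 0.1, 0.0, 0, 0, 0.01, 3], [-4.9, 0.2, 0.0, 0, 0, 0.01, 3], [-4.9, 0.3, 0.0, 0, 0, 0.01, 3]]
[[0.0, 0, 4.2, 0.0, 0.0, 0.0, 3], [0.0, 0, 4.2, 0.0, 0.0, 0.0, 3], [0.0, 0, 4.2, 0.0, 0.0, 0.0, 3]]
```

Emit:
{"method": "step_arm", "body": {"commands": [[0,0,-2.5,0,0,0,3],[0,-0.1,-4.0,0,0,0,3],[0,-0.2,-4.0,0,0,0,3],[-1.0,-0.1,-4.0,0,0,0,3],[-4.9,-0.3,0,0,0,0.01,3]]}}

```text
time_s: 8.55
ee_pos: [0.4619, 0.1062, 0.2045]
tcp_rot: [0.68, 0.733, 0.002, 0.002]
contact_force: [0.9, -0.6, -2.1]
width: 0.0362
grasp_force: 25.0
```

Emit:
{"method": "step_arm", "body": {"commands": [[-5,-0.2,0,0,0,0.01,3],[-5,-0.2,0,0,0,0.01,3],[-5,-0.1,0,0,0,0.02,3],[-5,0,0,0,0,0.01,3],[-5,0,0,0,0,0.02,3]]}}

```text
time_s: 9.18
ee_pos: [0.4676, -0.1471, 0.2019]
tcp_rot: [0.707, 0.708, 0.0, 0.0]
contact_force: [1.5, 0.7, -0.6]
width: 0.0358
grasp_force: 25.0
```

Emit:
{"method": "step_arm", "body": {"commands": [[-5,0.1,0,0,0,0.01,3],[-5,0.1,0,0,0,0.02,3],[-5,0.2,0,0,0,0.01,3],[-3.0,0.2,0,0,0,0.01,3],[0,0,0,0,0,0,3]]}}

```text
time_s: 9.8
ee_pos: [0.4702, -0.3276, 0.2013]
tcp_rot: [0.725, 0.689, -0.0, -0.0]
contact_force: [-0.3, 0.5, -1.5]
width: 0.0356
grasp_force: 25.0
```

Run:
```python
from h import *
s=telemetry.get_state(); print(s['width'],s['grasp_force'],s['contact_force'])
c=cam('wrist'); save(c,'w5'); np.save('w5.npy',c,allow_pickle=True)
x=.541-.072*np.cos(.04); y=-.336+.072*np.sin(.04)
route((x,y,.12,1.53,2,3))
```

```text
0.035559666285155105 24.999503642320633 [-0.29503265  0.50843744 -1.51467285]
at [ 0.4706 -0.3259  0.2013] t 9.85
[[-0.4, -0.1, 4.1, 0, 0, 0, 3], [-0.4, -0.1, 4.1, 0, 0, 0, 3]]
```

View pics/w5.png

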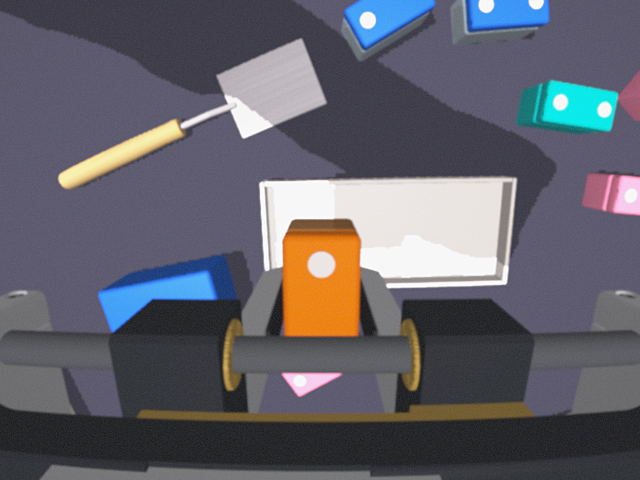

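Tray corners are visible at (260,182), (516,178) and (508,287). The used cell is held square at (321,275).

Run:
```python
from h import *
c=np.load('w5.npy',allow_pickle=True).item()
a,b,d=[onz(c,*p,.025) for p in((260,182),(516,178),(508,287))]
yaw=np.arctan2(*(b-a)[1::-1]); ctr=(a+d)/2; print(a,b,d,np.linalg.norm(b-a),np.linalg.norm(b-d),yaw,ctr)
```

```text
[ 0.41410736 -0.2814991   0.025     ] [ 0.66293084 -0.28932924  0.025     ] [ 0.66296917 -0.40245687  0.025     ] 0.24894664906857772 0.11312763708308622 -0.03145828807874274 [ 0.53853826 -0.34197799  0.025     ]
```

Emit:
{"method": "step_arm", "body": {"commands": [[-0.7,-0.2,4.0,0,0,0,3],[-0.6,-0.2,4.0,0,0,0,3],[0,0,4.0,0,0,0,3],[0,0,2.5,0,0,0,3],[0,0,0.9,0,0,0,3]]}}

```text
time_s: 10.48
ee_pos: [0.4661, -0.3368, 0.0465]
tcp_rot: [0.723, 0.69, 0.0, -0.001]
contact_force: [-0.0, 0.2, -0.8]
width: 0.0355
grasp_force: 25.0
```

Emit:
{"method": "step_arm", "body": {"commands": [[0,0,0.2,0,0,0,3],[0,0,0,0,0,0,3]]}}

```text
time_s: 10.72
ee_pos: [0.4668, -0.3384, 0.0464]
tcp_rot: [0.724, 0.69, 0.0, 0.001]
contact_force: [0.3, 0.6, -0.9]
width: 0.036
grasp_force: 25.0
```

Emit:
{"method": "step_arm", "body": {"commands": [[0,0,0.3,0,0,0,3],[0,0,0.2,0,0,0,3],[0,0,0,0,0,0,3]]}}

```text
time_s: 11.1
ee_pos: [0.4664, -0.3386, 0.041]
tcp_rot: [0.724, 0.69, -0.0, 0.0]
contact_force: [-2.4, 0.8, 8.1]
width: 0.0357
grasp_force: 25.0
```

Emit:
{"method": "step_arm", "body": {"commands": [[0,0,0,0,0,0,5.4],[0,0,0,0,0,0,5.4],[0,0,0,0,0,0,5.4],[0,0,-4,0,0,0,5.4],[0,0,-5,0,0,0,6.0]]}}

```text
time_s: 11.72
ee_pos: [0.4657, -0.3379, 0.1307]
tcp_rot: [0.724, 0.69, -0.0, -0.001]
contact_force: [0.5, 0.2, 0.6]
width: 0.0589
grasp_force: 0.0
```

Run:
```python
from h import *
c=cam('wrist'); blobs(c,*ORANGE,.052); blobs(c,*BLUE,.048)
route((.4665,-.33,.2,1.54,1,6.),(.5436,.16,.2,1.65,11,6.0),(.5436,.1728,.12,1.65,2,6.0))
```

```text
[392. 413.] [ 0.5211 -0.4815] [0.328, 0.017] 3.115
[463. 354.] [ 0.5728 -0.4262] [0.02, 0.064] 1.731
[179. 354.] [ 0.3503 -0.4155] [0.064, 0.02] 1.313
[322. 252.] [ 0.4666 -0.3382] [0.034, 0.073] 1.54
[ 84. 147.] [ 0.3027 -0.2557] [0.12, 0.014] 0.415
[133. 310.] [ 0.3145 -0.3789] [0.138, 0.049] 0.146
at [ 0.4684 -0.3394  0.1376] t 11.78
[[0.9, -0.2, -6.2, 0.01, 0.0, -0.02, 6.0]]
[[4.5, 0.6, 0.0, 0.0, 0.0, -0.01, 6.0], [4.5, 0.6, 0.0, 0.0, 0.0, -0.01, 6.0], [4.5, 0.7, 0.0, 0.0, 0.0, -0.01, 6.0], [4.5, 0.7, 0.0, 0.0, 0.0, -0.01, 6.0], [4.4, 0.7, 0.0, 0.0, 0.0, -0.01, 6.0], [4.4, 0.8, 0.0, 0.0, 0.0, -0.01, 6.0], [4.4, 0.8, 0.0, 0.0, 0.0, -0.01, 6.0], [4.4, 0.9, 0.0, 0.0, 0.0, -0.01, 6.0], [4.4, 0.9, 0.0, 0.0, 0.0, -0.01, 6.0], [4.4, 1.0, 0.0, 0.0, 0.0, -0.01, 6.0], [4.4, 1.0, 0.0, 0.0, 0.0, -0.01, 6.0]]
[[0.6, 0.1, 4.0, 0.0, 0.0, 0.0, 6.0], [0.6, 0.1, 4.0, 0.0, 0.0, 0.0, 6.0]]
```

Emit:
{"method": "step_arm", "body": {"commands": [[0.9,0,-6.2,0,0,-0.01,6.0],[4.5,0.6,0,0,0,-0.01,6.0],[4.5,0.6,0,0,0,-0.01,6.0],[4.5,0.7,0,0,0,-0.01,6.0],[4.5,0.7,0,0,0,-0.01,6.0]]}}

```text
time_s: 12.4
ee_pos: [0.497, -0.1486, 0.1923]
tcp_rot: [0.706, 0.708, 0.0, 0.0]
contact_force: [-0.1, -0.3, -0.1]
width: 0.0598
grasp_force: 0.0
```

Emit:
{"method": "step_arm", "body": {"commands": [[4.4,0.7,0,0,0,-0.01,6.0],[4.4,0.8,0,0,0,-0.01,6.0],[4.4,0.8,0,0,0,-0.01,6.0],[4.4,0.9,0,0,0,-0.01,6.0],[4.4,0.9,0,0,0,-0.01,6.0]]}}

```text
time_s: 13.02
ee_pos: [0.5331, 0.0722, 0.1923]
tcp_rot: [0.688, 0.725, 0.0, 0.0]
contact_force: [0.5, -0.1, -1.0]
width: 0.0601
grasp_force: 0.0
```

Emit:
{"method": "step_arm", "body": {"commands": [[4.4,1.0,0,0,0,-0.01,6.0],[4.4,1.0,0,0,0,-0.01,6.0],[0,0,0,0,0,0,6.0],[0,0,0,0,0,0,6.0]]}}

```text
time_s: 13.52
ee_pos: [0.5479, 0.1594, 0.192]
tcp_rot: [0.681, 0.732, -0.0, -0.0]
contact_force: [-0.4, -1.0, -0.5]
width: 0.06
grasp_force: 0.0
```

Run:
```python
from h import *
c=cam('wrist'); save(c,'w6'); blobs(c,*ORANGE,.068)
route((.5436,.1728,.057,1.65,4,6.0))
```

```text
[473. 357.] [0.6974 0.0552] [0.067, 0.013] 1.728
[170. 357.] [0.415  0.0354] [0.011, 0.067] 1.54
[419. 219.] [0.6285 0.1805] [0.07, 0.038] 1.648
[317. 219.] [0.5431 0.1743] [0.034, 0.07] 1.676
at [0.548  0.1589 0.1921] t 13.57
[[0.4, -0.1, 3.4, 0, 0.0, 0, 6.0], [0.4, -0.1, 3.4, 0, 0.0, 0, 6.0], [0.4, -0.1, 3.4, 0, 0.0, 0, 6.0], [0.4, -0.1, 3.4, 0, 0.0, 0, 6.0]]
```

Emit:
{"method": "step_arm", "body": {"commands": [[0.4,-0.1,3.4,0,0,0,6.0],[0.4,-0.1,3.4,0,0,0,6.0],[0.4,-0.2,3.4,0,0,-0.01,6.0],[0.3,-0.1,3.3,0,0,0,6.0],[0,0,0,0,0,0,6.0]]}}

```text
time_s: 14.2
ee_pos: [0.5407, 0.1731, 0.0557]
tcp_rot: [0.678, 0.735, -0.002, -0.001]
contact_force: [-0.1, -0.3, 0.9]
width: 0.0598
grasp_force: 0.0
```

Emit:
{"method": "step_arm", "body": {"commands": [[0,0,0,0,0,0,3.0],[0,0,0,0,0,0,3.0],[0,0,0,0,0,0,3.0],[0,0,0,0,0,0,3.0],[0,0,-0.5,0,0,0,3.0]]}}

```text
time_s: 14.82
ee_pos: [0.5418, 0.1743, 0.0627]
tcp_rot: [0.678, 0.735, -0.0, 0.0]
contact_force: [-0.4, -0.2, -2.1]
width: 0.0355
grasp_force: 25.0
```

Emit:
{"method": "step_arm", "body": {"commands": [[0,0,-3.5,0,0,0,3],[0,0,-5.2,0,0,0,3],[-1,0,-5.2,0,0,0,3],[-3,0,0,0,0,0,3],[0,0,0,0,0,0,3]]}}

```text
time_s: 15.45
ee_pos: [0.5455, 0.1323, 0.202]
tcp_rot: [0.679, 0.734, -0.0, 0.001]
contact_force: [0.3, 0.4, -1.2]
width: 0.0359
grasp_force: 25.0
```

Run:
```python
from h import *
route((.5385,-.341,.2,1.54,10,3),(.5385,-.341,.05,1.54,4,3))
```

```text
at [0.5455 0.1323 0.202 ] t 15.45
[[-4.7, -0.4, 0.0, 0.0, 0.0, 0.01, 3], [-4.7, -0.4, 0.0, 0.0, 0.0, 0.01, 3], [-4.7, -0.3, 0.0, 0.0, 0.0, 0.01, 3], [-4.7, -0.3, 0.0, 0.0, 0.0, 0.01, 3], [-4.7, -0.2, 0.0, 0.0, 0.0, 0.01, 3], [-4.7, -0.2, 0.0, 0.0, 0.0, 0.01, 3], [-4.7, -0.1, 0.0, 0.0, 0.0, 0.01, 3], [-4.7, -0.1, 0.0, 0.0, 0.0, 0.01, 3], [-4.7, 0, 0.0, 0.0, 0.0, 0.01, 3], [-4.7, 0.0, 0.0, 0.0, 0.0, 0.01, 3]]
[[0.0, 0, 3.8, 0.0, 0.0, 0.0, 3], [0.0, 0, 3.8, 0.0, 0.0, 0.0, 3], [0.0, 0, 3.8, 0.0, 0.0, 0.0, 3], [0.0, 0, 3.8, 0.0, 0.0, 0.0, 3]]
```

Emit:
{"method": "step_arm", "body": {"commands": [[-4.7,-0.4,0,0,0,0.01,3],[-4.7,-0.4,0,0,0,0.01,3],[-4.7,-0.3,0,0,0,0.02,3],[-4.7,-0.3,0,0,0,0.01,3],[-4.7,-0.2,0,0,0,0.01,3]]}}

```text
time_s: 16.08
ee_pos: [0.5425, -0.1018, 0.2013]
tcp_rot: [0.699, 0.715, 0.0, -0.0]
contact_force: [0.6, -0.1, -1.7]
width: 0.0358
grasp_force: 25.0
```

Emit:
{"method": "step_arm", "body": {"commands": [[-4.7,-0.2,0,0,0,0.01,3],[-4.7,-0.1,0,0,0,0.02,3],[-4.7,-0.1,0,0,0,0.01,3],[-4.7,0,0,0,0,0.01,3],[-4.7,0,0,0,0,0.01,3]]}}

```text
time_s: 16.7
ee_pos: [0.5379, -0.3367, 0.2011]
tcp_rot: [0.72, 0.694, 0.0, -0.0]
contact_force: [1.1, -0.4, -0.8]
width: 0.036
grasp_force: 25.0
```

Emit:
{"method": "step_arm", "body": {"commands": [[0,0,0,0,0,0,3],[0,0,3.8,0,0,0,3],[0,0,3.8,0,0,0,3],[0,0,3.0,0,0,0,3],[0,0,0,0,0,0,3]]}}

```text
time_s: 17.32
ee_pos: [0.5371, -0.3342, 0.0934]
tcp_rot: [0.72, 0.694, -0.0, -0.002]
contact_force: [-0.9, 0.1, -0.7]
width: 0.036
grasp_force: 25.0
```

Run:
```python
from h import *
route((.5385,-.341,.042,1.54,3,3))
```

```text
at [ 0.5371 -0.3342  0.0934] t 17.32
[[-0.2, 0.1, 1.7, 0, 0, 0, 3], [-0.2, 0.1, 1.7, 0, 0, 0, 3], [-0.2, 0.1, 1.7, 0, 0, 0, 3]]
```

Emit:
{"method": "step_arm", "body": {"commands": [[-0.3,0.1,1.7,0,0,0,3],[-0.3,0.1,1.7,0,0,0,3],[-0.1,0,1.6,0,0,0,3],[0,0,0.2,0,0,0,3],[0,0,0,0,0,0,3]]}}

```text
time_s: 17.95
ee_pos: [0.5395, -0.3429, 0.043]
tcp_rot: [0.72, 0.694, -0.0, -0.0]
contact_force: [0.1, 0.4, -1.4]
width: 0.0358
grasp_force: 25.0
```

Emit:
{"method": "step_arm", "body": {"commands": [[0,0,0,0,0,0,3],[0,0,0,0,0,0,3]]}}

```text
time_s: 18.2
ee_pos: [0.5396, -0.3431, 0.0435]
tcp_rot: [0.72, 0.694, 0.0, 0.0]
contact_force: [-0.8, -0.9, -1.4]
width: 0.036
grasp_force: 25.0
```

Emit:
{"method": "step_arm", "body": {"commands": [[0,0,0.3,0,0,0,3],[0,0,0,0,0,0,3]]}}

```text
time_s: 18.45
ee_pos: [0.5399, -0.3434, 0.0414]
tcp_rot: [0.72, 0.694, -0.0, 0.001]
contact_force: [-4.7, 1.7, 15.7]
width: 0.0355
grasp_force: 25.0
```

Emit:
{"method": "step_arm", "body": {"commands": [[0,0,0,0,0,0,5.4],[0,0,0,0,0,0,5.4],[0,0,0,0,0,0,5.4],[0,0,-4,0,0,0,5.4],[0,0,-6,0,0,0,6.0]]}}

```text
time_s: 19.08
ee_pos: [0.5387, -0.3425, 0.1399]
tcp_rot: [0.72, 0.694, -0.0, -0.002]
contact_force: [0.6, 0.1, -0.5]
width: 0.0593
grasp_force: 0.0
```

Emit:
{"method": "step_arm", "body": {"commands": [[0,0,-6,0,0,0,6.0],[0,0,0,0,0,0,6.0]]}}

```text
time_s: 19.32
ee_pos: [0.5414, -0.3439, 0.2052]
tcp_rot: [0.72, 0.694, 0.001, 0.004]
contact_force: [-0.5, 0.3, -0.5]
width: 0.06
grasp_force: 0.0
```

Run:
```python
from h import *
c=cam('wrist'); blobs(c,*ORANGE,.052); blobs(c,*BLUE,.048)
route((.6285,.165,.2,1.65,11,6.0))
```

```text
[395. 414.] [ 0.6214 -0.555 ] [0.433, 0.023] 3.121
[465. 354.] [ 0.6865 -0.481 ] [0.027, 0.085] 1.749
[177. 354.] [ 0.3898 -0.468 ] [0.084, 0.027] 1.303
[318. 228.] [ 0.5402 -0.343 ] [0.033, 0.072] 1.543
[243. 228.] [ 0.4705 -0.3398] [0.038, 0.072] 1.538
[ 57. 145.] [ 0.3044 -0.2554] [0.123, 0.013] 0.404
[100. 283.] [ 0.3175 -0.3906] [0.148, 0.067] 0.224
[427.   7.] [ 0.6389 -0.1566] [0.07, 0.011] 3.138
[299.  16.] [ 0.5311 -0.1617] [0.063, 0.026] 3.1
at [ 0.5403 -0.3435  0.2024] t 19.38
[[4.6, 0.6, 0.0, 0.0, 0.0, -0.01, 6.0], [4.6, 0.7, 0.0, 0.0, 0.0, -0.01, 6.0], [4.6, 0.7, 0.0, 0.0, 0.0, -0.01, 6.0], [4.6, 0.8, 0.0, 0.0, 0.0, -0.01, 6.0], [4.6, 0.8, 0.0, 0.0, 0.0, -0.01, 6.0], [4.6, 0.9, 0.0, 0.0, 0.0, -0.01, 6.0], [4.6, 0.9, 0.0, 0.0, 0.0, -0.01, 6.0], [4.6, 1.0, 0.0, 0.0, 0.0, -0.01, 6.0], [4.6, 1.0, 0.0, 0.0, 0.0, -0.01, 6.0], [4.6, 1.1, 0.0, 0.0, 0.0, -0.01, 6.0], [4.6, 1.1, 0.0, 0.0, 0.0, -0.01, 6.0]]
```

Emit:
{"method": "step_arm", "body": {"commands": [[4.6,0.6,0,0,0,-0.01,6.0],[4.6,0.7,0,0,0,-0.01,6.0],[4.6,0.7,0,0,0,-0.01,6.0],[4.6,0.8,0,0,0,-0.01,6.0],[4.6,0.8,0,0,0,-0.01,6.0]]}}

```text
time_s: 20.0
ee_pos: [0.5792, -0.1122, 0.199]
tcp_rot: [0.703, 0.711, -0.0, -0.001]
contact_force: [1.2, -0.6, 0.9]
width: 0.0596
grasp_force: 0.0
```

Emit:
{"method": "step_arm", "body": {"commands": [[4.6,0.9,0,0,0,-0.01,6.0],[4.6,0.9,0,0,0,-0.01,6.0],[4.6,1.0,0,0,0,-0.01,6.0],[4.6,1.0,0,0,0,-0.01,6.0],[4.6,1.1,0,0,0,-0.01,6.0]]}}

```text
time_s: 20.62
ee_pos: [0.6209, 0.1191, 0.1989]
tcp_rot: [0.685, 0.729, -0.001, -0.001]
contact_force: [0.6, -0.6, 0.4]
width: 0.0606
grasp_force: 0.0
```

Emit:
{"method": "step_arm", "body": {"commands": [[4.6,1.1,0,0,0,-0.01,6.0],[0,0,0,0,0,0,6.0],[0,0,0,0,0,0,6.0]]}}

```text
time_s: 21.0
ee_pos: [0.629, 0.1637, 0.1991]
tcp_rot: [0.681, 0.732, -0.001, -0.0]
contact_force: [1.1, -0.4, -0.8]
width: 0.0601
grasp_force: 0.0
```

Run:
```python
from h import *
c=cam('wrist'); np.save('w7.npy',c,allow_pickle=True); save(c,'w7'); blobs(c,*ORANGE,.068)
# pocket floors: navy rects
blobs(c,(105,100,20),(125,255,140),.026,200)
route((.6285,.1805,.057,1.65,4,6.0))
```

```text
[473. 357.] [0.7824 0.0552] [0.069, 0.013] 1.716
[169. 357.] [0.4925 0.0346] [0.013, 0.069] 1.554
[324. 216.] [0.6301 0.1805] [0.035, 0.069] 1.657
[212. 304.] [0.5211 0.0742] [0.042, 0.053] 1.577
[275. 307.] [0.5875 0.0747] [0.034, 0.065] 1.672
[150. 214.] [0.4603 0.1634] [0.038, 0.079] 1.652
[235. 213.] [0.5443 0.1708] [0.04, 0.077] 1.656
[227. 161.] [0.5252 0.2168] [0.215, 0.426] 0.046
at [0.6292 0.163  0.1994] t 21.05
[[0.4, 0.0, 3.6, 0, 0.0, 0, 6.0], [0.4, 0.0, 3.6, 0, 0.0, 0, 6.0], [0.4, 0.0, 3.6, 0, 0.0, 0, 6.0], [0.4, 0.0, 3.6, 0, 0.0, 0, 6.0]]
```

View pics/w7.png

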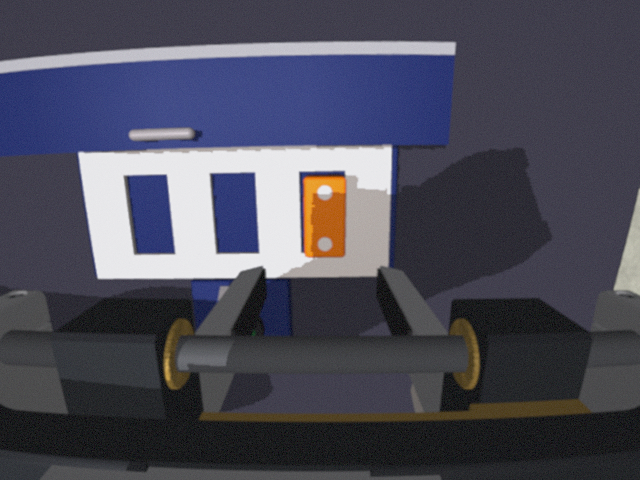

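Empty pockets at (150,214) and (235,213) measure (0.460,0.163) and (0.544,0.171), yaw 0.083, matching the value derived from the button.

Emit:
{"method": "step_arm", "body": {"commands": [[0.4,0,3.6,0,0,0,6.0],[0.4,0,3.6,0,0,0,6.0],[0.5,0,3.5,0,0,-0.01,6.0],[0.4,0,3.5,0,0,0,6.0],[0,0,0,0,0,0,6.0]]}}

```text
time_s: 21.68
ee_pos: [0.6268, 0.1798, 0.056]
tcp_rot: [0.678, 0.735, -0.002, -0.001]
contact_force: [0.3, -0.0, 1.5]
width: 0.0597
grasp_force: 0.0
```

Emit:
{"method": "step_arm", "body": {"commands": [[0,0,0,0,0,0,3.0],[0,0,0,0,0,0,3.0],[0,0,0,0,0,0,3.0],[0,0,0,0,0,0,3.0],[0,0,-0.5,0,0,0,3.0]]}}

```text
time_s: 22.3
ee_pos: [0.6281, 0.1811, 0.0636]
tcp_rot: [0.678, 0.735, -0.0, -0.0]
contact_force: [0.1, -0.3, -1.8]
width: 0.0354
grasp_force: 25.0
```

Emit:
{"method": "step_arm", "body": {"commands": [[0,0,-3.5,0,0,0,3],[0,0,-5.2,0,0,0,3],[-1,0,-5.2,0,0,0,3],[-3,0,0,0,0,0,3],[0,0,0,0,0,0,3]]}}

```text
time_s: 22.92
ee_pos: [0.6319, 0.1388, 0.2029]
tcp_rot: [0.679, 0.734, -0.0, 0.001]
contact_force: [0.2, 0.6, -1.9]
width: 0.0359
grasp_force: 25.0
```

Run:
```python
from h import *
route((.611,-.3433,.2,1.54,10,3))
```

```text
at [0.6319 0.1388 0.2029] t 22.93
[[-4.8, -0.6, 0.0, 0.0, 0.0, 0.01, 3], [-4.8, -0.5, 0.0, 0.0, 0.0, 0.01, 3], [-4.8, -0.5, 0.0, 0.0, 0.0, 0.01, 3], [-4.8, -0.4, 0.0, 0.0, 0.0, 0.01, 3], [-4.8, -0.4, 0.0, 0.0, 0.0, 0.01, 3], [-4.8, -0.3, 0.0, 0.0, 0.0, 0.01, 3], [-4.8, -0.3, 0.0, 0.0, 0.0, 0.01, 3], [-4.8, -0.2, 0.0, 0.0, 0.0, 0.01, 3], [-4.8, -0.2, 0.0, 0.0, 0.0, 0.01, 3], [-4.8, -0.1, 0.0, 0.0, 0.0, 0.01, 3]]
```

Emit:
{"method": "step_arm", "body": {"commands": [[-4.8,-0.6,0,0,0,0.01,3],[-4.8,-0.5,0,0,0,0.01,3],[-4.8,-0.5,0,0,0,0.02,3],[-4.8,-0.4,0,0,0,0.01,3],[-4.8,-0.4,0,0,0,0.01,3]]}}

```text
time_s: 23.55
ee_pos: [0.621, -0.1003, 0.2022]
tcp_rot: [0.699, 0.715, -0.0, -0.0]
contact_force: [-0.0, -1.1, -2.3]
width: 0.0357
grasp_force: 25.0
```

Emit:
{"method": "step_arm", "body": {"commands": [[-4.8,-0.3,0,0,0,0.01,3],[-4.8,-0.3,0,0,0,0.02,3],[-4.8,-0.2,0,0,0,0.01,3],[-4.8,-0.2,0,0,0,0.01,3],[-4.8,-0.1,0,0,0,0.01,3]]}}

```text
time_s: 24.18
ee_pos: [0.6094, -0.3402, 0.2021]
tcp_rot: [0.72, 0.694, 0.0, -0.0]
contact_force: [-0.0, -0.3, -1.5]
width: 0.0359
grasp_force: 25.0
```

Emit:
{"method": "step_arm", "body": {"commands": [[0,0,0,0,0,0,3],[0,0,3.8,0,0,0,3],[0,0,3.8,0,0,0,3],[0,0,3.0,0,0,0,3],[0,0,0,0,0,0,3]]}}

```text
time_s: 24.8
ee_pos: [0.6086, -0.3375, 0.0941]
tcp_rot: [0.72, 0.694, -0.0, -0.002]
contact_force: [0.3, -0.2, -0.8]
width: 0.0356
grasp_force: 25.0
```

Run:
```python
from h import *
route((.6115,-.343,.042,1.54,3,3))
```

```text
at [ 0.6086 -0.3375  0.0941] t 24.8
[[-0.2, 0.1, 1.7, 0, 0, 0, 3], [-0.2, 0.1, 1.7, 0, 0, 0, 3], [-0.2, 0.1, 1.7, 0, 0, 0, 3]]
```

Emit:
{"method": "step_arm", "body": {"commands": [[-0.1,0.1,1.7,0,0,0,3],[-0.1,0,1.7,0,0,0,3],[-0.1,0,1.6,0,0,0,3],[0,0,0.2,0,0,0,3],[0,0,0.2,0,0,0,3]]}}

```text
time_s: 25.42
ee_pos: [0.6102, -0.3425, 0.0432]
tcp_rot: [0.72, 0.693, -0.0, -0.0]
contact_force: [-15.8, 7.3, 35.1]
width: 0.0359
grasp_force: 25.0
```

Emit:
{"method": "step_arm", "body": {"commands": [[0,0,0,0,0,0,3],[0,0,0,0,0,0,3]]}}

```text
time_s: 25.68
ee_pos: [0.6101, -0.3426, 0.0432]
tcp_rot: [0.72, 0.693, -0.0, -0.0]
contact_force: [-8.7, 3.4, 15.3]
width: 0.0357
grasp_force: 25.0
```

Emit:
{"method": "step_arm", "body": {"commands": [[0,0,-0.1,0,0,0,5.4],[0,0,0,0,0,0,5.4],[0,0,0,0,0,0,5.4],[0,0,-4,0,0,0,5.4],[0,0,-5,0,0,0,6.0]]}}

```text
time_s: 26.3
ee_pos: [0.6098, -0.3422, 0.1333]
tcp_rot: [0.72, 0.694, -0.0, -0.001]
contact_force: [0.5, 0.3, 0.3]
width: 0.0587
grasp_force: 0.0
```

Emit:
{"method": "step_arm", "body": {"commands": [[2,0,-5,0,0,0,6.0],[5,0,-4,0,0,0,6.0],[3,0,0,0,0,0,6.0],[0,0,0,0,0,0,6.0],[0,0,0,0,0,0,6.0]]}}

```text
time_s: 26.92
ee_pos: [0.6138, -0.2447, 0.222]
tcp_rot: [0.721, 0.693, -0.0, -0.0]
contact_force: [-0.1, -0.6, -0.1]
width: 0.0597
grasp_force: 0.0
```

Run:
```python
from h import *
c=cam('wrist'); save(c,'w8'); blobs(c,*ORANGE,.052); blobs(c,*BLUE,.048)
s=telemetry.get_state(); print(s['ee_pos'],s['tcp_rot'],s['joints'].round(2),s['time_s'])
```

```text
[394. 413.] [ 0.6948 -0.4684] [0.453, 0.024] 3.123
[465. 354.] [ 0.7647 -0.3912] [0.029, 0.089] 1.742
[263. 308.] [ 0.551  -0.3272] [0.024, 0.062] 1.498
[187. 334.] [ 0.4664 -0.357 ] [0.135, 0.046] 1.35
[322. 307.] [ 0.6111 -0.3285] [0.033, 0.067] 1.544
[344. 113.] [ 0.6393 -0.1399] [0.07, 0.036] 0.066
[234. 120.] [ 0.5376 -0.1412] [0.069, 0.036] 0.488
[ 0.61373712 -0.24507002  0.22182066] [ 7.20880857e-01  6.93058898e-01 -3.26665764e-04 -2.17068929e-04] [ 0.62  0.52 -0.41  1.51  0.22  1.16  0.13] 26.975
```

View pics/w8.png

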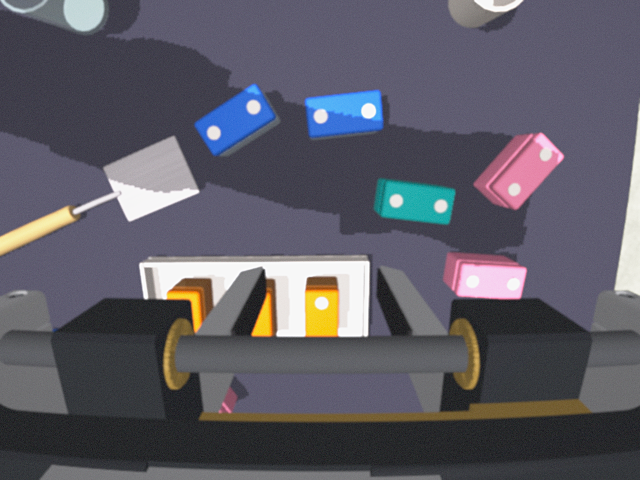

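The tray holds all three used cells upright, the rightmost at (321,310). Fresh cells at (234,120) and (344,113) have blue caps at their original spots; the turquoise one at (415,201) and the pinks are not wanted. The picture confirms this, so I take the cell at (234,120).

Run:
```python
from h import *
route((.5376,-.1412,.12,.488,8,6.5))
```

```text
at [ 0.6137 -0.2451  0.2218] t 26.98
[[1.3, -1.0, 1.3, 0, 0.0, 0.13, 6.5], [1.1, -1.2, 1.3, 0, 0.0, 0.13, 6.5], [1.0, -1.3, 1.3, 0, 0.0, 0.13, 6.5], [0.8, -1.4, 1.3, 0, 0.0, 0.13, 6.5], [0.6, -1.5, 1.3, 0, 0.0, 0.13, 6.5], [0.4, -1.6, 1.3, 0, 0.0, 0.13, 6.5], [0.2, -1.6, 1.3, 0, 0.0, 0.13, 6.5], [0, -1.6, 1.3, 0, 0.0, 0.13, 6.5]]
```

Emit:
{"method": "step_arm", "body": {"commands": [[1.3,-1.0,1.3,0,0,0.13,6.5],[1.1,-1.2,1.3,0,0,0.13,6.5],[1.0,-1.3,1.3,0,0,0.13,6.5],[0.8,-1.4,1.3,0,0,0.13,6.5],[0.6,-1.5,1.3,0,0,0.13,6.5]]}}

```text
time_s: 27.6
ee_pos: [0.5656, -0.1789, 0.1565]
tcp_rot: [0.905, 0.425, -0.0, -0.0]
contact_force: [0.6, 0.6, 0.0]
width: 0.0651
grasp_force: 0.0
```

Emit:
{"method": "step_arm", "body": {"commands": [[0.4,-1.6,1.3,0,0,0.13,6.5],[0.2,-1.6,1.3,0,0,0.13,6.5],[0,-1.6,1.3,0,0,0.13,6.5],[0,0,0,0,0,0,6.5],[0,0,0,0,0,0,6.5]]}}

```text
time_s: 28.22
ee_pos: [0.5381, -0.1399, 0.1187]
tcp_rot: [0.97, 0.245, 0.0, 0.0]
contact_force: [0.1, -0.6, -0.2]
width: 0.0651
grasp_force: 0.0
```

Run:
```python
from h import *
c=cam('wrist'); save(c,'w9'); blobs(c,*BLUE,.048)
route((.5376,-.1412,.036,.488,3,6.5)); print(telemetry.get_state()['joints'].round(2))
```

```text
[322. 256.] [ 0.5374 -0.1406] [0.035, 0.07] 0.513
[395. 121.] [ 0.6386 -0.1391] [0.069, 0.036] 0.048
[ 68. 137.] [0.5226 0.0499] [0.182, 0.076] 0.005
at [ 0.5381 -0.1399  0.1188] t 28.27
[[0, 0.0, 2.8, 0.0, 0, 0.0, 6.5], [0, 0.0, 2.8, 0.0, 0, 0.0, 6.5], [0, 0.0, 2.8, 0.0, 0, 0.0, 6.5]]
[ 0.38  0.43 -0.22  1.87  0.12  0.85 -0.98]
```

Good. Lower and grip, then lift and compute the pocket route (pocket 1 first).

Emit:
{"method": "step_arm", "body": {"commands": [[0,0,2.8,0,0,0,6.5],[-0.1,0,2.8,0,0,0,6.5],[0,0,2.6,0,0,0,6.5],[0,0,0,0,0,0,6.5]]}}

```text
time_s: 28.78
ee_pos: [0.536, -0.1397, 0.0353]
tcp_rot: [0.97, 0.244, -0.001, -0.001]
contact_force: [-0.0, -0.3, 0.4]
width: 0.0653
grasp_force: 0.0
```

Emit:
{"method": "step_arm", "body": {"commands": [[0,0,0,0,0,0,3.0],[0,0,0,0,0,0,3.0],[0,0,0,0,0,0,3.0],[0,0,0,0,0,0,3.0],[0,0,0,0,0,0,3.0]]}}

```text
time_s: 29.4
ee_pos: [0.537, -0.1395, 0.037]
tcp_rot: [0.97, 0.244, 0.0, 0.0]
contact_force: [-0.6, -0.7, 7.5]
width: 0.0361
grasp_force: 25.0
```

Emit:
{"method": "step_arm", "body": {"commands": [[0,0,-1,0,0,0,3],[0,0,-5,0,0,0,3],[0,0,-5,0,0,0,3],[0,0,-5,0,0,0,3],[0,0,0,0,0,0,3]]}}

```text
time_s: 30.02
ee_pos: [0.5382, -0.1395, 0.2005]
tcp_rot: [0.97, 0.244, 0.003, 0.002]
contact_force: [-0.2, 0.7, -1.2]
width: 0.0359
grasp_force: 25.0
```

Run:
```python
from h import *
c=cam('wrist'); blobs(c,*BLUE,.048)
route((.5447,.171,.2,1.654,10,3))
```

```text
[321. 284.] [ 0.4928 -0.1647] [0.072, 0.106] 0.519
[ 21. 157.] [0.4702 0.1386] [0.036, 0.06] 1.659
[375. 131.] [ 0.6389 -0.1394] [0.069, 0.035] 0.054
[136. 112.] [0.5554 0.0532] [0.096, 0.076] 0.043
[38. 72.] [0.5482 0.1504] [0.038, 0.07] 1.655
[72.  8.] [0.6109 0.1406] [0.043, 0.013] 1.979
at [ 0.5371 -0.1394  0.198 ] t 30.07
[[1.5, -2.7, 0, 0.0, 0, -0.12, 3], [1.8, -2.5, 0, 0.0, 0, -0.12, 3], [2.1, -2.3, 0, 0.0, 0, -0.12, 3], [2.4, -2.0, 0, 0.0, 0, -0.12, 3], [2.6, -1.7, 0, 0.0, 0, -0.12, 3], [2.8, -1.4, 0, 0.0, 0, -0.12, 3], [2.9, -1.1, 0, 0.0, 0, -0.12, 3], [3.0, -0.7, 0, 0.0, 0, -0.12, 3], [3.1, -0.4, 0, 0.0, 0, -0.12, 3], [3.1, 0, 0, 0.0, 0, -0.12, 3]]
```

Emit:
{"method": "step_arm", "body": {"commands": [[1.5,-2.7,0,0,0,-0.12,3],[1.8,-2.5,0,0,0,-0.12,3],[2.1,-2.3,0,0,0,-0.12,3],[2.4,-2.0,0,0,0,-0.12,3],[2.6,-1.7,0,0,0,-0.12,3]]}}

```text
time_s: 30.7
ee_pos: [0.538, 0.0168, 0.195]
tcp_rot: [0.853, 0.521, -0.001, -0.001]
contact_force: [0.8, -1.6, -1.0]
width: 0.0355
grasp_force: 25.0
```

Emit:
{"method": "step_arm", "body": {"commands": [[2.8,-1.4,0,0,0,-0.12,3],[2.9,-1.1,0,0,0,-0.12,3],[3.0,-0.7,0,0,0,-0.12,3],[3.1,-0.4,0,0,0,-0.11,3],[3.1,0,0,0,0,-0.11,3]]}}

```text
time_s: 31.32
ee_pos: [0.5386, 0.172, 0.1949]
tcp_rot: [0.669, 0.744, -0.001, -0.001]
contact_force: [-0.5, -0.3, -2.4]
width: 0.0358
grasp_force: 25.0
```

Emit:
{"method": "step_arm", "body": {"commands": [[0,0,0,0,0,0,3],[0,0,3.5,0,0,0,3],[0,0,3.5,0,0,0,3],[0,0,3.0,0,0,0,3],[0,0,0,0,0,0,3]]}}

```text
time_s: 31.95
ee_pos: [0.5378, 0.17, 0.094]
tcp_rot: [0.671, 0.742, -0.002, -0.001]
contact_force: [0.3, -0.1, -0.8]
width: 0.0359
grasp_force: 25.0
```

Emit:
{"method": "step_arm", "body": {"commands": [[0,0,0,0,0,0,3],[0,0,0,0,0,0,3]]}}

```text
time_s: 32.2
ee_pos: [0.54, 0.1713, 0.0975]
tcp_rot: [0.67, 0.742, 0.001, 0.0]
contact_force: [-0.2, 0.1, -1.5]
width: 0.0357
grasp_force: 25.0
```

Run:
```python
from h import *
c=cam('wrist'); save(c,'w10'); np.save('w10.npy',c,allow_pickle=True)
s=telemetry.get_state(); print(s['tcp_rot'],s['ee_pos'])
blobs(c,*BLUE,s['ee_pos'][2]+.011)
route((.5447,.171,.060,1.654,2,3))
```

```text
[6.70287818e-01 7.42100838e-01 6.11773088e-04 4.61092687e-04] [0.53998699 0.17119089 0.09742325]
[320. 282.] [0.5386 0.1808] [0.034, 0.051] 1.699
[205. 250.] [0.4856 0.1912] [0.025, 0.046] 1.657
[147.  57.] [0.4588 0.2706] [0.01, 0.017] 2.577
[319.  95.] [0.5299 0.2652] [0.081, 0.27] 0.099
at [0.54   0.1712 0.0974] t 32.25
[[0, 0.2, 1.9, 0.0, 0, 0.01, 3], [0, 0.2, 1.9, 0.0, 0, 0.01, 3]]
```

View pics/w10.png

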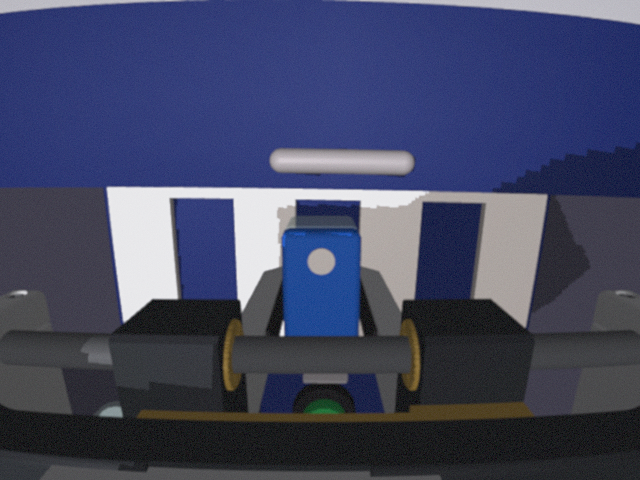

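The held cell at (321,280) is over the middle pocket at (328,210), which shows about 5 mm to the right, agreeing with the numbers.

Emit:
{"method": "step_arm", "body": {"commands": [[0,0.3,0,0,0,0.01,3],[0,0.2,0,0,0,0.01,3],[0,0,1.0,0,0,0,3],[0,0,1.0,0,0,0,3],[0,0,0,0,0,0,3]]}}

```text
time_s: 32.88
ee_pos: [0.5437, 0.1716, 0.0752]
tcp_rot: [0.677, 0.736, -0.001, -0.001]
contact_force: [0.5, -0.1, -1.3]
width: 0.0357
grasp_force: 25.0
```

Emit:
{"method": "step_arm", "body": {"commands": [[0,0,0,0,0,0,3],[0,0,0,0,0,0,3]]}}

```text
time_s: 33.12
ee_pos: [0.5445, 0.1718, 0.0766]
tcp_rot: [0.677, 0.736, 0.0, 0.0]
contact_force: [0.4, -0.4, -2.0]
width: 0.0356
grasp_force: 25.0
```

Emit:
{"method": "step_arm", "body": {"commands": [[0,0,0.8,0,0,0,3],[0,0,0.6,0,0,0,3],[0,0,0.3,0,0,0,3],[0,0,0.1,0,0,0,3],[0,0,0,0,0,0,3]]}}

```text
time_s: 33.75
ee_pos: [0.5444, 0.1717, 0.0584]
tcp_rot: [0.678, 0.736, 0.0, -0.0]
contact_force: [0.0, -0.1, -1.2]
width: 0.0361
grasp_force: 25.0
```

Emit:
{"method": "step_arm", "body": {"commands": [[0,0,0.1,0,0,0,3],[0,0,0.1,0,0,0,3],[0,0,0,0,0,0,3]]}}

```text
time_s: 34.12
ee_pos: [0.5445, 0.1717, 0.057]
tcp_rot: [0.678, 0.735, 0.0, 0.0]
contact_force: [-3.4, -2.7, 11.7]
width: 0.0356
grasp_force: 25.0
```

Emit:
{"method": "step_arm", "body": {"commands": [[0,0,0,0,0,0,6.0],[0,0,0,0,0,0,6.0],[0,0,0,0,0,0,6.0],[0,0,-4,0,0,0,6.0],[0,0,-5,0,0,0,6.5]]}}

```text
time_s: 34.75
ee_pos: [0.5438, 0.1716, 0.1467]
tcp_rot: [0.677, 0.736, -0.001, -0.001]
contact_force: [0.4, 0.3, 0.1]
width: 0.0644
grasp_force: 0.0
```

Emit:
{"method": "step_arm", "body": {"commands": [[0,0,-5,0,0,0,6.5],[0,0,0,0,0,0,6.5],[0,0,0,0,0,0,6.5]]}}

```text
time_s: 35.12
ee_pos: [0.5442, 0.1714, 0.1957]
tcp_rot: [0.678, 0.735, -0.0, -0.0]
contact_force: [-0.1, 0.7, 0.1]
width: 0.0648
grasp_force: 0.0
```

Run:
```python
from h import *
c=cam('wrist'); blobs(c,*BLUE,.068)
d=cam('side'); blobs(d,*BLUE,.048,40); d=cam('scene'); blobs(d,*BLUE,.048,40)
route((.6386,-.1395,.2,.06,10,6.5))
```

```text
[236. 252.] [0.4719 0.1519] [0.034, 0.022] 0.081
[321. 236.] [0.5441 0.172 ] [0.035, 0.069] 1.666
[ 67. 133.] [0.3271 0.2421] [0.044, 0.069] 1.759
[488. 129.] [0.6752 0.2721] [0.066, 0.193] 0.098
[206. 453.] [0.7929 0.596 ] [0.052, 0.121] 1.854
[332. 298.] [0.5461 0.1699] [0.344, 0.045] 0.09
[294. 218.] [ 0.679  -0.1051] [0.069, 0.036] 0.068
[416. 160.] [ 0.3155 -0.3883] [0.126, 0.14] 1.57
[628.  26.] [-0.5633 -1.2622] [0.094, 0.057] 0.052
[586.  24.] [-0.4023 -1.2753] [0.404, 0.067] 1.348
[235.  22.] [ 1.0616 -1.2056] [0.925, 0.362] 0.055
[305. 293.] [ 0.6818 -0.1112] [0.04, 0.075] 0.064
[140. 269.] [ 0.3236 -0.4058] [0.095, 0.162] 0.09
[348. 206.] [0.5371 0.1785] [0.077, 0.04] 1.647
[326. 199.] [0.475  0.1472] [0.077, 0.036] 1.666
[392. 182.] [0.5567 0.3461] [0.051, 0.158] 0.098
[504. 173.] [0.7661 0.6541] [0.146, 0.053] 1.901
[576.  98.] [0.7165 1.2016] [0.099, 0.049] 1.843
[548.  82.] [0.5892 1.2032] [0.1, 0.05] 1.88
[521.  67.] [0.464 1.202] [0.102, 0.048] 1.993
[496.  53.] [0.3382 1.2012] [0.103, 0.048] 2.083
[19.  9.] [-1.4055 -0.1489] [0.22, 0.189] 0.712
at [0.5439 0.1715 0.1951] t 35.27
[[-3.2, 0.7, 0, 0, 0.0, 0.16, 6.5], [-3.0, 1.2, -0.1, 0, 0.0, 0.16, 6.5], [-2.8, 1.6, -0.1, 0, 0.0, 0.16, 6.5], [-2.5, 2.1, -0.1, 0, 0.0, 0.16, 6.5], [-2.1, 2.4, -0.1, 0, 0.0, 0.16, 6.5], [-1.7, 2.8, -0.1, 0, 0.0, 0.16, 6.5], [-1.3, 3.0, -0.1, 0, 0.0, 0.16, 6.5], [-0.8, 3.2, -0.1, 0, 0.0, 0.16, 6.5], [-0.3, 3.2, -0.1, 0, 0.0, 0.16, 6.5], [0.2, 3.2, 0, 0, 0.0, 0.16, 6.5]]
```

The cell in pocket 1 is at (0.544,0.172), centred. The remaining fresh cell has been knocked to about (0.680,-0.108), so I head there.

Run:
```python
from h import *
route((.680,-.108,.15,.066,10,6.5))
```

```text
at [0.5439 0.1715 0.1951] t 35.27
[[-2.9, 1.1, 0.4, 0, 0.0, 0.16, 6.5], [-2.7, 1.6, 0.4, 0, 0.0, 0.16, 6.5], [-2.4, 2.0, 0.4, 0, 0.0, 0.16, 6.5], [-2.1, 2.3, 0.4, 0, 0.0, 0.16, 6.5], [-1.7, 2.6, 0.4, 0, 0.0, 0.16, 6.5], [-1.2, 2.9, 0.4, 0, 0.0, 0.16, 6.5], [-0.8, 3.0, 0.4, 0, 0.0, 0.16, 6.5], [-0.3, 3.1, 0.4, 0, 0.0, 0.16, 6.5], [0.2, 3.1, 0.4, 0, 0.0, 0.16, 6.5], [0.7, 3.0, 0.5, 0, 0.0, 0.16, 6.5]]
```

Emit:
{"method": "step_arm", "body": {"commands": [[-2.9,1.1,0.4,0,0,0.16,6.5],[-2.7,1.6,0.4,0,0,0.16,6.5],[-2.4,2.0,0.4,0,0,0.16,6.5],[-2.1,2.3,0.4,0,0,0.16,6.5],[-1.7,2.6,0.4,0,0,0.16,6.5]]}}

```text
time_s: 35.9
ee_pos: [0.6115, 0.0301, 0.1751]
tcp_rot: [0.912, 0.411, -0.001, -0.0]
contact_force: [1.2, 0.0, 0.0]
width: 0.0651
grasp_force: 0.0
```

Emit:
{"method": "step_arm", "body": {"commands": [[-1.2,2.9,0.4,0,0,0.16,6.5],[-0.8,3.0,0.4,0,0,0.16,6.5],[-0.3,3.1,0.4,0,0,0.16,6.5],[0.2,3.1,0.4,0,0,0.16,6.5],[0.7,3.0,0.5,0,0,0.15,6.5]]}}

```text
time_s: 36.52
ee_pos: [0.6779, -0.1103, 0.154]
tcp_rot: [1.0, 0.029, -0.001, -0.0]
contact_force: [0.7, 0.2, 0.3]
width: 0.0652
grasp_force: 0.0
```

Emit:
{"method": "step_arm", "body": {"commands": [[0,0,0,0,0,0,6.5],[0,0,0,0,0,0,6.5]]}}

```text
time_s: 36.78
ee_pos: [0.6776, -0.1085, 0.1545]
tcp_rot: [0.999, 0.033, -0.001, -0.0]
contact_force: [0.5, 0.7, 0.6]
width: 0.0651
grasp_force: 0.0
```

Run:
```python
from h import *
c=cam('wrist'); save(c,'w11'); blobs(c,*BLUE,.048)
s=telemetry.get_state(); print(s['tcp_rot'],s['joints'].round(2))
route((.680,-.108,.037,.066,4,6.5))
```

```text
[ 25. 268.] [0.6396 0.1421] [0.048, 0.035] 1.639
[321. 239.] [ 0.6801 -0.1086] [0.07, 0.034] 0.05
[ 45. 199.] [0.6998 0.1163] [0.034, 0.071] 1.133
[ 9.99465400e-01  3.26896484e-02 -4.08167631e-04 -3.66784804e-04] [ 0.21  0.6  -0.13  1.5   0.09  1.05 -1.45]
at [ 0.6777 -0.1083  0.1548] t 36.83
[[0.1, 0, 2.9, 0, 0.0, 0, 6.5], [0.1, 0, 2.9, 0, 0.0, 0, 6.5], [0.1, 0, 2.9, 0, 0.0, 0, 6.5], [0.1, 0, 2.9, 0, 0.0, 0, 6.5]]
```

View pics/w11.png

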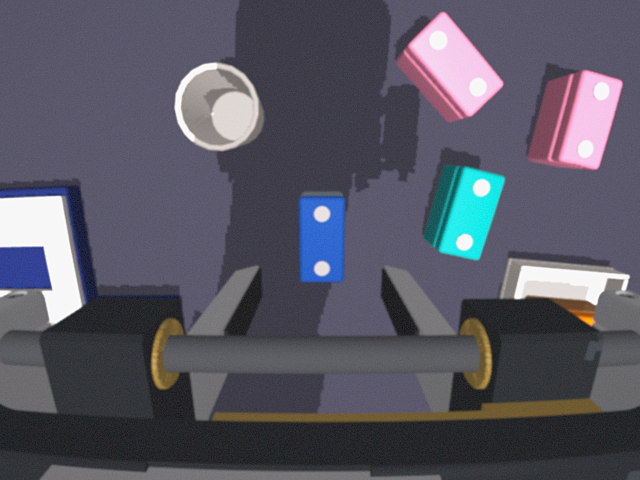

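The blue-capped cell is at (321,239), squarely between the fingers, and the turquoise look-alike at (465,212) is well clear. Grasp.

Emit:
{"method": "step_arm", "body": {"commands": [[0.1,0,2.9,0,0,0,6.5],[0,0,2.9,0,0,0,6.5],[0.1,0,2.9,0,0,0,6.5],[0.1,0,2.9,0,0,0,6.5],[0,0,0,0,0,0,6.5]]}}

```text
time_s: 37.45
ee_pos: [0.6796, -0.1081, 0.0375]
tcp_rot: [0.999, 0.032, -0.002, -0.001]
contact_force: [-0.3, 0.5, 0.1]
width: 0.0648
grasp_force: 0.0
```

Emit:
{"method": "step_arm", "body": {"commands": [[0,0,0,0,0,0,3.0],[0,0,0,0,0,0,3.0],[0,0,0,0,0,0,3.0],[0,0,0,0,0,0,3.0],[0,0,0,0,0,0,3.0]]}}

```text
time_s: 38.08
ee_pos: [0.6813, -0.1093, 0.0402]
tcp_rot: [1.0, 0.031, 0.0, 0.0]
contact_force: [-2.2, 0.3, 8.0]
width: 0.0358
grasp_force: 25.0
```

Emit:
{"method": "step_arm", "body": {"commands": [[0,0,-1,0,0,0,3],[0,0,-5,0,0,0,3],[0,0,-5,0,0,0,3],[0,0,-5,0,0,0,3],[0,0,0,0,0,0,3]]}}

```text
time_s: 38.7
ee_pos: [0.6827, -0.1095, 0.2043]
tcp_rot: [1.0, 0.031, 0.003, 0.001]
contact_force: [-1.0, -0.3, -2.9]
width: 0.0362
grasp_force: 25.0
```

Run:
```python
from h import *
s=telemetry.get_state(); print(s['joints'].round(2))
route((.4603,.164,.2,1.654,12,3))
```

```text
[ 0.21  0.55 -0.14  1.45  0.08  1.13 -1.45]
at [ 0.6827 -0.1095  0.2043] t 38.7
[[-1.7, -2.4, 0.0, 0.0, 0, -0.13, 3], [-1.4, -2.6, 0.0, 0.0, 0, -0.13, 3], [-1.0, -2.8, 0.0, 0.0, 0, -0.13, 3], [-0.6, -2.9, 0.0, 0.0, 0, -0.13, 3], [-0.3, -2.9, 0.0, 0.0, 0, -0.13, 3], [0.1, -2.9, 0.0, 0.0, 0, -0.13, 3], [0.5, -2.9, 0.0, 0.0, 0, -0.13, 3], [0.9, -2.8, 0.0, 0.0, 0, -0.13, 3], [1.3, -2.7, 0.0, 0.0, 0, -0.13, 3], [1.6, -2.5, 0.0, 0.0, 0, -0.13, 3], [1.9, -2.2, 0.0, 0.0, 0, -0.13, 3], [2.2, -2.0, 0.0, 0.0, 0, -0.13, 3]]
```

Emit:
{"method": "step_arm", "body": {"commands": [[-1.7,-2.4,0,0,0,-0.13,3],[-1.4,-2.6,0,0,0,-0.13,3],[-1.0,-2.8,0,0,0,-0.13,3],[-0.6,-2.9,0,0,0,-0.13,3],[-0.3,-2.9,0,0,0,-0.13,3]]}}

```text
time_s: 39.33
ee_pos: [0.5877, 0.0065, 0.1987]
tcp_rot: [0.936, 0.351, -0.001, -0.0]
contact_force: [0.5, -0.6, -1.3]
width: 0.0362
grasp_force: 25.0
```

Emit:
{"method": "step_arm", "body": {"commands": [[0.1,-2.9,0,0,0,-0.13,3],[0.5,-2.9,0,0,0,-0.13,3],[0.9,-2.8,0,0,0,-0.13,3],[1.3,-2.7,0,0,0,-0.13,3],[1.6,-2.5,0,0,0,-0.13,3]]}}

```text
time_s: 39.95
ee_pos: [0.4966, 0.1223, 0.1989]
tcp_rot: [0.775, 0.632, -0.0, -0.0]
contact_force: [0.8, 0.7, -1.8]
width: 0.036
grasp_force: 25.0
```

Emit:
{"method": "step_arm", "body": {"commands": [[1.9,-2.2,0,0,0,-0.13,3],[2.2,-2.0,0,0,0,-0.14,3],[0,0,0,0,0,0,3],[0,0,0,0,0,0,3]]}}

```text
time_s: 40.45
ee_pos: [0.462, 0.1678, 0.1991]
tcp_rot: [0.686, 0.728, -0.0, -0.0]
contact_force: [0.8, 0.2, -1.7]
width: 0.0361
grasp_force: 25.0
```

Run:
```python
from h import *
route((.4603,.164,.105,1.654,3,3))
```

```text
at [0.462  0.1678 0.1991] t 40.45
[[-0.1, -0.1, 3.1, 0, 0.0, -0.01, 3], [-0.1, -0.1, 3.1, 0, 0.0, -0.01, 3], [-0.1, -0.1, 3.1, 0, 0.0, -0.01, 3]]
```

Emit:
{"method": "step_arm", "body": {"commands": [[-0.1,-0.1,3.1,0,0,-0.01,3],[-0.1,0,3.1,0,0,-0.01,3],[-0.1,0,3.1,0,0,0,3],[0,0,0,0,0,0,3],[0,0,0,0,0,0,3]]}}

```text
time_s: 41.08
ee_pos: [0.4617, 0.1653, 0.1072]
tcp_rot: [0.678, 0.735, 0.0, 0.0]
contact_force: [0.8, -0.3, -0.8]
width: 0.036
grasp_force: 25.0
```

Run:
```python
from h import *
print(telemetry.get_state()['tcp_rot'].round(3))
route((.4603,.164,.08,1.654,2,3))
```

```text
[0.678 0.735 0.    0.   ]
at [0.4617 0.1653 0.1072] t 41.08
[[-0.1, -0.1, 1.4, 0.0, 0, 0, 3], [-0.1, -0.1, 1.4, 0.0, 0, 0, 3]]
```

Emit:
{"method": "step_arm", "body": {"commands": [[-0.1,-0.1,1.4,0,0,0,3],[0,0,1.4,0,0,0,3],[0,0,0.8,0,0,0,3],[0,0,0.5,0,0,0,3],[0,0,0.2,0,0,0,3]]}}

```text
time_s: 41.7
ee_pos: [0.4602, 0.1644, 0.0631]
tcp_rot: [0.677, 0.736, -0.0, -0.0]
contact_force: [-0.2, -0.6, -1.9]
width: 0.0359
grasp_force: 25.0
```

Emit:
{"method": "step_arm", "body": {"commands": [[0,0,0.1,0,0,0,3],[0,0,0.1,0,0,0,3],[0,0,0,0,0,0,3]]}}

```text
time_s: 42.08
ee_pos: [0.4603, 0.1643, 0.0615]
tcp_rot: [0.678, 0.735, 0.0, 0.0]
contact_force: [0.6, -1.0, -1.8]
width: 0.0357
grasp_force: 25.0
```

Emit:
{"method": "step_arm", "body": {"commands": [[0,0,0.1,0,0,0,3],[0,0,0.1,0,0,0,3],[0,0,0,0,0,0,3]]}}

```text
time_s: 42.45
ee_pos: [0.4603, 0.1643, 0.06]
tcp_rot: [0.678, 0.735, -0.0, 0.0]
contact_force: [-6.6, -2.9, 19.0]
width: 0.0359
grasp_force: 25.0
```

Emit:
{"method": "step_arm", "body": {"commands": [[0,0,0,0,0,0,6.0],[0,0,0,0,0,0,6.0],[0,0,0,0,0,0,6.0],[0,0,-4,0,0,0,6.0],[0,0,-5,0,0,0,6.5]]}}

```text
time_s: 43.08
ee_pos: [0.4595, 0.1642, 0.1498]
tcp_rot: [0.677, 0.736, -0.001, -0.001]
contact_force: [0.1, 0.6, 0.5]
width: 0.0644
grasp_force: 0.0
```

Emit:
{"method": "step_arm", "body": {"commands": [[0,0,-5,0,0,0,6.5],[-4,0,-3,0,0,0,0],[-3,3,0,0,0,0,0],[0,0,0,0,0,0,0],[0,0,0,0,0,0,0]]}}

```text
time_s: 43.7
ee_pos: [0.4954, 0.0974, 0.2291]
tcp_rot: [0.677, 0.736, -0.0, -0.0]
contact_force: [0.6, 0.4, 0.2]
width: 0.0285
grasp_force: 0.0
```

Run:
```python
from h import *
c=cam('wrist'); blobs(c,*BLUE,.068); save(c,'w12'); np.save('w12.npy',c,allow_pickle=True)
s=telemetry.get_state(); print(s['ee_pos'],s['tcp_rot'],s['time_s'])
```

```text
[457. 146.] [0.6117 0.1839] [0.051, 0.033] 1.659
[381. 154.] [0.5438 0.1703] [0.068, 0.035] 1.653
[289. 154.] [0.4615 0.163 ] [0.035, 0.068] 1.66
[490.  32.] [0.634  0.2871] [0.273, 0.058] 0.142
[0.49528984 0.09764517 0.22910517] [ 6.77156952e-01  7.35838526e-01 -1.51856465e-04 -3.20459976e-04] 43.75
```

View pics/w12.png

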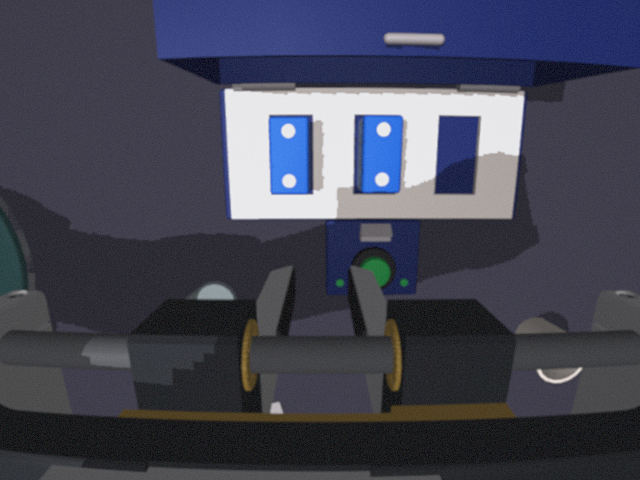

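Both fresh cells stand in their pockets, at px (289,154) and (381,154), level and centred; pocket 2 stays empty. Next I go behind the open lid and push it shut.

Run:
```python
from h import *
ps=1.654; y=ps-np.pi/2; c0=np.array([.545,.1712])
def W(bx,by): return c0+np.array([bx*np.cos(y)-by*np.sin(y),bx*np.sin(y)+by*np.cos(y)])
a=W(0,.155)
route((*W(0,.155),.24,ps,5,0),(*a,.172,ps,2,0))
pts=[]
for th in np.r_[np.arange(1.5,0.05,-.15),0.0]:
    yl,zl=-.118,.052
    pts.append((.068+yl*np.cos(th)+zl*np.sin(th)+.008, .049-yl*np.sin(th)+zl*np.cos(th))); 
P=np.array(pts); print(P.round(4).tolist()); print((np.diff(P,axis=0)*100).round(2).tolist())
```

```text
at [0.4953 0.0976 0.2291] t 43.75
[[4.5, 1.1, -0.2, 0, 0, 0, 0], [4.5, 1.1, -0.2, 0, 0, 0, 0], [4.5, 1.1, -0.2, 0, 0, 0, 0], [4.5, 1.1, -0.2, 0, 0, 0, 0], [4.5, 1.1, -0.2, 0, 0, 0, 0]]
[[0.0, 0, 3.4, 0.0, 0.0, 0.0, 0], [0.0, 0, 3.4, 0.0, 0.0, 0.0, 0]]
[[0.1195, 0.1704], [0.1009, 0.1755], [0.0817, 0.1778], [0.0624, 0.1772], [0.0434, 0.1738], [0.0251, 0.1675], [0.008, 0.1585], [-0.0076, 0.1471], [-0.0214, 0.1335], [-0.0329, 0.118], [-0.042, 0.101]]
[[-1.86, 0.51], [-1.92, 0.23], [-1.93, -0.06], [-1.9, -0.35], [-1.83, -0.63], [-1.71, -0.89], [-1.56, -1.14], [-1.37, -1.36], [-1.15, -1.55], [-0.91, -1.7]]
```

Emit:
{"method": "step_arm", "body": {"commands": [[4.5,1.1,-0.2,0,0,0,0],[4.5,1.1,-0.2,0,0,0,0],[4.5,1.1,-0.2,0,0,0,0],[4.5,1.1,-0.2,0,0,0,0],[4.5,1.1,-0.2,0,0,0,0]]}}

```text
time_s: 44.38
ee_pos: [0.5315, 0.3279, 0.2393]
tcp_rot: [0.677, 0.736, -0.0, -0.0]
contact_force: [0.0, 0.6, 1.0]
width: 0.0008
grasp_force: 0.0
```

Emit:
{"method": "step_arm", "body": {"commands": [[0,0,0,0,0,0,0],[0,0,3.4,0,0,0,0],[0,0,3.4,0,0,0,0],[0,0,0,0,0,0,0],[0,0,0,0,0,0,0]]}}

```text
time_s: 45.0
ee_pos: [0.5324, 0.3261, 0.1727]
tcp_rot: [0.677, 0.736, 0.001, 0.0]
contact_force: [-0.3, -0.6, 0.7]
width: 0.0003
grasp_force: 0.0
```

Run:
```python
from h import *
s=telemetry.get_state(); d=np.array(s['ee_pos'][:2])-[.545,.1712]; y=.083
print('bay',d@[np.cos(y),np.sin(y)],d@[-np.sin(y),np.cos(y)],s['ee_pos'][2],s['width'],s['tcp_rot'].round(3),s['contact_force'].round(1),s['joints'].round(2))
```

```text
bay 0.00025785062537207303 0.15537417847031285 0.1727445516195827 0.00028625308397783135 [0.677 0.736 0.001 0.   ] [-0.3 -0.6  0.7] [-0.17  0.53 -0.58  1.65  0.33  1.06 -0.77]
```

Emit:
{"method": "step_arm", "body": {"commands": [[-1.8,0,0.1,0,0,0,0],[-1.8,0,0.1,0,0,0,0],[-1.9,0,-0.5,0,0,0,0],[-1.9,0,-0.2,0,0,0,0],[-1.9,0,0.1,0,0,0,0]]}}

```text
time_s: 45.62
ee_pos: [0.5401, 0.2317, 0.1758]
tcp_rot: [0.678, 0.735, 0.0, 0.0]
contact_force: [-0.2, 2.5, 0.7]
width: 0.0008
grasp_force: 1.8
```

Emit:
{"method": "step_arm", "body": {"commands": [[-1.9,0,0.4,0,0,0,0],[-1.8,0,0.6,0,0,0,0],[-1.7,0,0.9,0,0,0,0],[-1.6,0,1.1,0,0,0,0],[0,0,0,0,0,0,0]]}}

```text
time_s: 46.25
ee_pos: [0.5453, 0.1614, 0.1441]
tcp_rot: [0.678, 0.735, -0.001, -0.0]
contact_force: [-0.1, -0.0, 2.8]
width: 0.0003
grasp_force: 1.3
```

Run:
```python
from h import *
s=telemetry.get_state(); d=np.array(s['ee_pos'][:2])-[.545,.1712]; y=.083
print('bay',d@[np.cos(y),np.sin(y)],d@[-np.sin(y),np.cos(y)],s['ee_pos'][2],s['contact_force'].round(1),s['tcp_rot'].round(3))
c=cam('side'); img=cv2.resize(c['img'][180:380,200:460],None,fx=2.5,fy=2.5); cv2.imwrite('pics/s13.png',img[:,:,::-1])
```

```text
bay -0.0005175352740896419 -0.009811816284420495 0.1441291986609452 [-0.1 -0.   2.8] [ 0.678  0.735 -0.001 -0.   ]
```

View pics/s13.png

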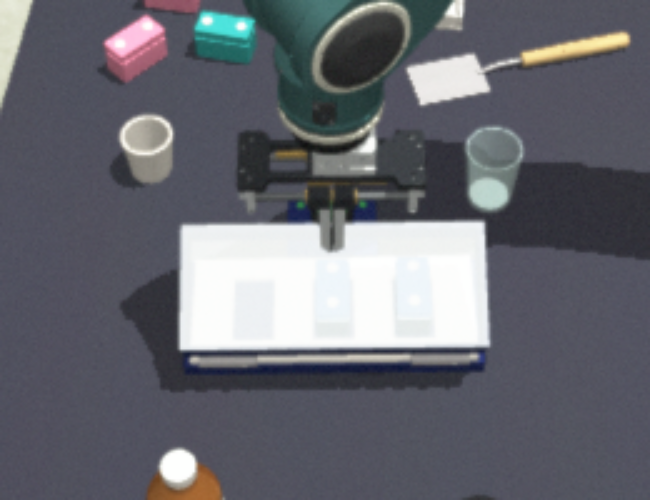

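The finger at (333,245) rests on the lid's outer face near its front edge, and the cells stand under it. Finish pushing.

Emit:
{"method": "step_arm", "body": {"commands": [[-1.3,0,1.3,0,0,0,0],[-1.1,0,1.5,0,0,0,0],[-0.4,0,0.7,0,0,0,0],[-0.3,0,0.5,0,0,0,0],[-0.1,0,0.2,0,0,0,0]]}}

```text
time_s: 46.92
ee_pos: [0.548, 0.1314, 0.103]
tcp_rot: [0.677, 0.736, -0.0, -0.0]
contact_force: [-0.5, -0.5, 2.7]
width: 0.0004
grasp_force: 1.2
```

Emit:
{"method": "step_arm", "body": {"commands": [[0,0,0.1,0,0,0,0],[0,0,0.1,0,0,0,0],[0,0,0,0,0,0,0]]}}

```text
time_s: 47.3
ee_pos: [0.5481, 0.1314, 0.1014]
tcp_rot: [0.678, 0.736, -0.0, -0.0]
contact_force: [-0.5, -1.6, 2.5]
width: 0.0004
grasp_force: 1.3
```

Emit:
{"method": "step_arm", "body": {"commands": [[0,0,0.1,0,0,0,0],[0,0,0.1,0,0,0,0],[0,0,0,0,0,0,0]]}}

```text
time_s: 47.68
ee_pos: [0.5483, 0.1314, 0.1009]
tcp_rot: [0.678, 0.736, -0.0, 0.001]
contact_force: [-12.5, -5.7, 33.9]
width: 0.0002
grasp_force: 16.8
```

Emit:
{"method": "step_arm", "body": {"commands": [[0,0,0.1,0,0,0,0],[0,0,0.1,0,0,0,0],[0,0,0,0,0,0,0]]}}

```text
time_s: 48.05
ee_pos: [0.5485, 0.1315, 0.1006]
tcp_rot: [0.678, 0.736, -0.0, 0.001]
contact_force: [-23.5, -9.4, 65.3]
width: 0.0008
grasp_force: 32.9
```

Firm stop at the shut height. I'll back off and look.

Emit:
{"method": "step_arm", "body": {"commands": [[0,0,-1,0,0,0,0],[0,0,-5,0,0,0,0],[-3,0,-5,0,0,0,0],[-5,0,0,0,0,0,0],[-5,0,0,0,0,0,0]]}}

```text
time_s: 48.68
ee_pos: [0.559, 0.0006, 0.2079]
tcp_rot: [0.677, 0.736, 0.0, 0.0]
contact_force: [0.3, 0.1, -0.1]
width: 0.0008
grasp_force: 0.0
```

Emit:
{"method": "step_arm", "body": {"commands": [[0,0,0,0,0,0,0],[0,0,0,0,0,0,0],[0,0,0,0,0,0,0],[0,0,0,0,0,0,0]]}}

```text
time_s: 49.18
ee_pos: [0.5588, 0.0028, 0.2073]
tcp_rot: [0.677, 0.736, 0.0, -0.0]
contact_force: [0.0, 0.7, 1.0]
width: 0.0007
grasp_force: 0.0
```

Run:
```python
from h import *
c=cam('side'); blobs(c,*ORANGE,.052,60); d=cam('scene')
a=cv2.resize(c['img'][100:340,200:440],(400,400)); b=cv2.resize(d['img'][130:370,160:400],(400,400))
cv2.imwrite('pics/s14.png',np.hstack([a,b])[:,:,::-1]); print(telemetry.get_state()['time_s'],telemetry.get_state()['contact_force'])
```

```text
[223. 453.] [0.755  0.5963] [0.015, 0.096] 1.861
[185. 452.] [0.8381 0.5996] [0.033, 0.122] 1.865
[231. 441.] [0.7436 0.5652] [0.025, 0.177] 1.849
[274. 381.] [0.6676 0.4186] [0.071, 0.071] 1.863
[370. 171.] [ 0.4643 -0.3209] [0.036, 0.111] 1.597
49.275 [-0.21802666 -0.54732097 -0.5490616 ]
```

View pics/s14.png

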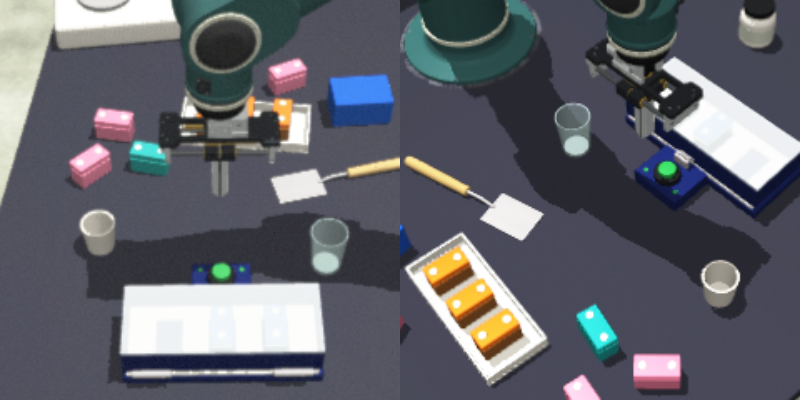

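The lid looks shut and stayed so for over a second, and the three used cells stand in the tray. I'll check the lid line against the starting picture before handing in.

Run:
```python
from h import *
c=cam('side'); o=cv2.imread('pics/side0.png')[:,:,::-1]
g=lambda i:cv2.cvtColor(np.ascontiguousarray(i),cv2.COLOR_RGB2GRAY).astype(float)
a,b=g(o),g(c['img'])
for u in (290,310,355,380): 
    f=lambda i:[int(255+np.argmax(np.diff(i[255:285,u]))),int(295+np.argmin(np.diff(i[295:325,u])))]
    print(u,f(a),f(b))
```

```text
290 [270, 311] [270, 311]
310 [270, 311] [270, 311]
355 [270, 311] [269, 311]
380 [269, 310] [269, 310]
```

The lid edge is where it was when first latched, so I hand in.

```bash
python3 -c "
from h import *
print(env.job_done())"
```

```text
the job is handed in; nothing more can be done
None
```

I handed the job in after about 50 s of robot time: all three used cells stand in the tray, both fresh cells present are in pockets 0 and 1, and the lid is shut with its edge back where it was when latched. No verdict came back.

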